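# Put the check weights away in their case

## Task

Put the scale's four brass check weights back into their wooden case, each standing fully home in its own bore so that they run in order of size along the row, then lower the lid squarely onto its two dowel pins until it lies flat on the case all round. Set the weights and the lid down gently, never dropping them, and leave the other things on the table where they are.

Things in the scene. Friction and masses are not known exactly. Their poses are not given: they have to be found in the camera images.
- case: fixed wooden block 236 x 60 x 28 mm, its foot 4 mm wider. Origin: centre of underside, x along row. Countersunk bores 16 mm deep in the top, y = 0: 20 mm wide at x = -65 mm, 24 at -25, 29 at 17, 38 at 65; each 4 mm wider than its weight. At x = -104 and 104 (y = 0) a steel dowel pin 10 mm thick stands 14 mm above the top, tapering to 4 mm at the tip.
- lid: wooden lid, 236 x 60 mm, hollow below (inner height 56), 0.25 to 0.5 kg, stands right way up. Origin: centre of underside, x along it. In its underside at x = -104 and 104, y = 0: holes 13 mm wide, 18 deep for the pins. Top board 242 x 66 mm, z 56 to 64; on it, centred, a dark grip batten 90 mm long (x), 16 wide (y), z 64 to 89. Fits either way round; seated, its underside is at z = 28 mm.
- weight_50g: the smallest of four brass check weights, upright: 16 mm across, 33 mm tall, knob about 10 mm across from 26 to 33 mm above its base. Origin: centre of its base, z up. 50 g.
- weight_100g: the second smallest of four brass check weights, upright: 20 mm across, 41 mm tall, knob about 12 mm across from 32 to 41 mm above its base. Origin: centre of its base, z up. 100 g.
- weight_200g: the second largest of four brass check weights, upright: 25 mm across, 51 mm tall, knob about 16 mm across from 38 to 51 mm above its base. Origin: centre of its base, z up. 200 g.
- weight_500g: the largest of four brass check weights, upright: 34 mm across, 70 mm tall, knob about 21 mm across from 57 to 70 mm above its base. Origin: centre of its base, z up. 500 g.
- oil_bottle: bystander: white oil bottle with a red spout, 45 mm across, 135 mm tall, standing. Origin: centre of its base.
- grease_tin: bystander: flat round tin with a blue lid, 69 mm across, 27 mm high. Origin: centre of its base.
- tape_tan: bystander: roll of tan packing tape lying flat, 104 mm across, 48 mm high. Origin: centre of its base.
Not all that is in view belongs to the job. What is shaped like the weight_200g but black or purple is not meant.

How it is judged (in metres and radians):
On the way:
1. all four weights stand home in their own bores, the lid still off (x of weight_50g in the frame of case between -0.072 and -0.058 m and y of weight_50g in the frame of case between -0.007 and 0.007 m and z of each of weight_50g, weight_100g, weight_200g, weight_500g in the frame of case below 0.016 m and angle between each of weight_50g, weight_100g, weight_200g, weight_500g's own z axis and vertical below 0.2 rad and x of weight_100g in the frame of case between -0.032 and -0.018 m and y of weight_100g in the frame of case between -0.007 and 0.007 m and x of weight_200g in the frame of case between 0.01 and 0.024 m and y of weight_200g in the frame of case between -0.007 and 0.007 m and x of weight_500g in the frame of case between 0.058 and 0.072 m and y of weight_500g in the frame of case between -0.007 and 0.007 m and horizontal distance between lid and case above 0.05 m), for 0.2 s.
At the end, for the whole second after the job is handed in: Each weight is in its own bore: within 7 mm of its axis along and across the row, base under 4 mm above the floor, tilt under 0.2 rad. Lid on the block, either way round: centred to 6 mm, in line to 0.06 rad, level to 0.04 rad, underside within 3 mm of the top. All at rest (under 0.02 m/s) (x of weight_50g in the frame of case between -0.072 and -0.058 m and y of weight_50g in the frame of case between -0.007 and 0.007 m and z of each of weight_50g, weight_100g, weight_200g, weight_500g in the frame of case below 0.016 m and angle between each of weight_50g, weight_100g, weight_200g, weight_500g's own z axis and vertical below 0.2 rad and x of weight_100g in the frame of case between -0.032 and -0.018 m and y of weight_100g in the frame of case between -0.007 and 0.007 m and x of weight_200g in the frame of case between 0.01 and 0.024 m and y of weight_200g in the frame of case between -0.007 and 0.007 m and x of weight_500g in the frame of case between 0.058 and 0.072 m and y of weight_500g in the frame of case between -0.007 and 0.007 m and linear speed of each of weight_50g, weight_100g, weight_200g, weight_500g, lid below 0.02 m/s and horizontal distance between lid and case below 0.006 m and z of lid in the frame of case between 0.025 and 0.031 m and angle between the x axis of lid and the x axis of case, either way round below 0.06 rad and angle between lid's own z axis and vertical below 0.04 rad); the robot touches nothing.
It fails at once if the oil bottle is pushed more than 30 mm or tipped (distance of oil_bottle from where it was at the start of the episode above 0.03 m or angle between oil_bottle's own z axis and vertical above 0.5 rad).
It fails at once if the tin is pushed more than 30 mm or tipped (distance of grease_tin from where it was at the start of the episode above 0.03 m or angle between grease_tin's own z axis and vertical above 0.5 rad).
It fails at once if the tape roll is pushed more than 30 mm or tipped (distance of tape_tan from where it was at the start of the episode above 0.03 m or angle between tape_tan's own z axis and vertical above 0.5 rad).
It fails at once if a weight or the lid is dropped (falls free at more than 0.6 m/s, some 20 mm) ((linear speed of weight_50g above 0.6 m/s and contact force between the fingers and weight_50g below 0.05 N) or (linear speed of weight_100g above 0.6 m/s and contact force between the fingers and weight_100g below 0.05 N) or (linear speed of weight_200g above 0.6 m/s and contact force between the fingers and weight_200g below 0.05 N) or (linear speed of weight_500g above 0.6 m/s and contact force between the fingers and weight_500g below 0.05 N) or (linear speed of lid above 0.6 m/s and contact force between the fingers and lid below 0.05 N)).
It also fails if it takes over 144 s, if anything falls off the work surface, if the arm or the gripper's body presses on something with over 40 N, if the wrist force passes 120 N, or if a joint passes its speed limit or range.

## Robot

A 6-joint arm with a two-finger parallel gripper is mounted at the origin on a cart in front of the work surface, level with it; the furniture and walls round the work are solid. World frame = base frame: x ahead of the robot, y to its left, z up, the work surface at z = 0. Lengths are in mm, angles in rad, forces in N, time in s.
With the tool pointing down it reaches from about 350 to 975 mm from the base axis. Payload 7.1 kg.
Tool frame: the origin (TCP) lies on the centre line of the jaws, within the pads' length; the fingertips stand 17 mm ahead of it and the grasp point (between the pads) lies 2 mm behind it (tip_extent is the distance from the TCP to the fingertips, in mm); z points along the fingers, y is the line along which they close (so a half turn about z gives the same grasp; the last joint's range is limited). The gripper opens to 88 mm and grips with 3 to 60 N. Pads are 20 mm wide; open, the fingers measure 115 mm over their backs; the gripper's body (75 mm by 178 mm) begins 61 mm behind the grasp point.
Start: joints at [1.298, 0.423, 1.63, -0, 1.089, -0.019], TCP at [156.896, 604.97, 210.875] pointing down, gripper open.
Joint ranges: [-3, 3], [-0.9, 2.11], [0.09, 2.58], [-1.31, 4.45], [0.11, 2.69], [-2.54, 2.54]. Speed limits (rad/s): [2.39, 2.39, 3.01, 3.14, 3.14, 3.14].

## Interface

Orientations are given as a rotation vector (axis times angle).
In Python, from workcell import get_obs, get_image, camera_model, close_job, look_for, outline_of, pinpoint, tip_extent gives the robot as it stands.
- The arm moves only by the shell command python3 -m jog 'ROWS'. ROWS is text: rows parted by semicolons, each of 7 numbers parted by spaces: the shift along the tool's x, y, z as a fraction of full scale, then the turn, a rotation vector about the tool's x, y, z as a fraction of full scale, then the closure, from -1 (fully open) to 1 (shut). A call has 1 to 8 rows; each row is the pose to reach, as a shift and turn from the pose commanded when the call began, along the tool's axes at that moment; what a row does not reach only later rows make up. Full scale, the value 1, is 0.2 m for a shift and 30 degrees for a turn. A row lasts 1/10 s, in which the tool goes at most 50 mm and 8.59 degrees, less where a joint would pass 70% of its speed; a pose out of reach is approached as far as the arm can. A call with a number of a shift or a turn outside -1 to 1 is refused whole. A call with a gripper value outside its range is refused whole. The fingers move at their own pace and stop on an object; the grip force is fixed at half the most. Time passes only in rows, so rows that repeat a pose let the fingers close. It gives the time, the measured TCP pose, the force, the opening and the grip force at its end, in the units of the state.
- get_obs(): the state, without advancing time (a new reading comes with each control period).
- get_image(name): name is "scene" or "top" or "wrist"; returns the picture (400x640x3 uint8, red, green, blue); there is no depth.
- camera_model(name): a dict with "fx", "fy", "cx", "cy" (pixels), "dist_coeffs" ([k1, k2, p1, p2, k3] as OpenCV has them; the pictures are not rectified), "origin" and "orientation" of the camera in the world; the wrist camera has in their place "tool_from_camera" (4x4, takes a point from camera to tool coordinates, whose origin is the TCP and whose axes are the flange's). Camera axes: x right, y down, z forward; pixel columns grow to the right and rows downward; lengths in mm; the calibration is good to about 2 mm. A picture is of the moment at which its call begins: read the wrist's pose just before it. camera_model takes no time and is no camera call.
- close_job(): hands the job in; it is judged then, once.
Trained networks look in the newest picture that a camera, given by its name, has taken for a name from the list of things; names that differ only in an ending like _2 or _b are one class to them, and where a whole thing is asked for, a point or a joint stands for the part that bears it (a point fixed in the world has none). Each returns a list of dicts, best first, with "confidence" (0 to 1); they miss things now and then, are a little off and sometimes report something else, mostly with a low value. They report only what shows in the picture. A call takes as long as a camera call. They do not tell look-alikes from the thing itself.
- look_for(target, camera): "xyz" ([x, y, z] in mm, in the coordinates of the camera as it stood for that picture, good to about 4 mm: the middle of the surface that is visible of it).
- outline_of(target, camera): "mask" (400x640 bool, what is visible of it).
- pinpoint(target, camera): "xyz" ([x, y, z] in mm, in the coordinates of the camera as it stood for that picture, good to about 4 mm: a listed point, or the origin of a listed thing).
The state is a dict: "t": time; "qpos": joint angles; "qvel": joint speeds; "joint_torque": joint torques, N m; "ee_pos": TCP position; "orientation": TCP orientation; "ft_force": force on the tool from outside, world axes, zero at the start; "moment": the same for the moment, N m; "width": finger opening in mm; "grasp_force": force on a finger pad.
Only numpy, scipy, OpenCV 4.12 (cv2) and the standard library are available. Lean on these libraries where they do the work, as an engineer would, in place of code of your own. Each camera call takes 0.05 s, during which the arm holds its last target. There are 200 camera calls.

## Working session

There is one attempt and no reset: what is moved stays moved. The work goes in short steps, Python scripts to look and compute and a shell command to move; the robot and the scene stay as the last step left them, time stands still between calls to the robot, and variables do not carry over. Pictures are saved under pics/ and viewed, at most 14 in all, crops included, and the job is handed in when it is done.

```bash
ls; mkdir -p pics
cat > h.py <<'E'
import numpy as np, cv2
from scipy.spatial.transform import Rotation as R
from workcell import *
def campose(n, obs=None):
    m=camera_model(n)
    if n=='wrist':
        o=obs or get_obs(); T=np.eye(4);T[:3,:3]=R.from_rotvec(o['orientation']).as_matrix();T[:3,3]=o['ee_pos']
        return m,T@np.array(m['tool_from_camera'])
    T=np.eye(4);q=np.array(m['orientation'],float)
    T[:3,:3]=R.from_rotvec(q).as_matrix() if q.shape==(3,) else q
    T[:3,3]=m['origin'];return m,T
def K(m): return np.array([[m['fx'],0,m['cx']],[0,m['fy'],m['cy']],[0,0,1.]])
def ray(n,uv,z,obs=None):
    m,T=campose(n,obs); p=cv2.undistortPoints(np.array(uv,float).reshape(-1,1,2),K(m),np.array(m['dist_coeffs'],float)).reshape(-1,2)
    d=np.c_[p,np.ones(len(p))]@T[:3,:3].T; s=(np.array(z)-T[2,3])/d[:,2]
    return T[:3,3]+d*s[:,None]
def proj(n,P,obs=None):
    m,T=campose(n,obs); Pc=(np.array(P,float).reshape(-1,3)-T[:3,3])@T[:3,:3]
    return cv2.projectPoints(Pc,np.zeros(3),np.zeros(3),K(m),np.array(m['dist_coeffs'],float))[0].reshape(-1,2)
def save(im,f): cv2.imwrite('pics/'+f,im[:,:,::-1])
def tw(n,p,obs=None):
    m,T=campose(n,obs); return T[:3,:3]@np.array(p)+T[:3,3]
E
python3 - <<'E'
from h import *
o=get_obs();print(o['ee_pos'],o['orientation'],o['width'])
for n in('top','scene'):
    save(get_image(n),n+'0.png');m=camera_model(n);print(n,m['fx'],m['origin'],m['orientation'])
    for t in('case','lid','weight_50g','weight_100g','weight_200g','weight_500g','oil_bottle','grease_tin','tape_tan'):
        for d in pinpoint(t,n): 
            w=tw(n,d['xyz']);print(t,round(d['confidence'],2),w.round(),proj(n,w).round()[0])
E
```

```text
pics
[156.74027611 604.42495302 210.10737583] [-3.97471454e-01 -3.11613254e+00  2.39596450e-03] 87.83107054608332
top 396.8402531918248 [ 399.20936602  -76.54849943 1267.86175932] [-2.12535647  2.17478065 -0.14599633]
case 0.88 [521.  45.  -3.] [286. 217.]
lid 0.85 [ 527. -300.   -1.] [393. 213.]
lid 0.43 [ 449. -137.    1.] [343. 238.]
weight_50g 0.48 [ 529. -119.   -3.] [336. 214.]
weight_50g 0.22 [ 526. -306.   -1.] [394. 213.]
weight_100g 0.53 [ 448. -136.    1.] [343. 239.]
weight_200g 0.64 [ 646. -216.   -2.] [365. 177.]
weight_200g 0.59 [ 669. -140.    5.] [342. 170.]
weight_200g 0.52 [ 597. -145.   -3.] [344. 193.]
weight_200g 0.49 [618. -60.   0.] [317. 187.]
weight_500g 0.46 [ 600. -145.   -3.] [344. 192.]
grease_tin 0.61 [726.  35.  -1.] [288. 155.]
grease_tin 0.55 [404. 207.  -1.] [235. 255.]
tape_tan 0.83 [404. 208.   1.] [235. 255.]
tape_tan 0.54 [ 666. -137.    5.] [341. 171.]
scene 418.8381293583592 [-268.508274   397.5134064  464.590834 ] [-1.14814008  1.93940698 -1.25030626]
case 0.62 [522.  46.  -0.] [283. 229.]
lid 0.79 [ 527. -299.    1.] [398. 199.]
weight_50g 0.48 [ 528. -121.    5.] [342. 211.]
weight_100g 0.46 [ 449. -135.   -1.] [365. 225.]
weight_200g 0.69 [ 665. -141.    3.] [322. 191.]
weight_200g 0.57 [ 642. -213.    0.] [348. 190.]
weight_200g 0.44 [620. -56.   0.] [303. 205.]
weight_500g 0.62 [ 601. -146.    3.] [336. 199.]
oil_bottle 0.82 [ 711. -357.   -2.] [375. 175.]
grease_tin 0.69 [ 524. -298.    3.] [399. 199.]
grease_tin 0.65 [724.  34.  -1.] [256. 198.]
tape_tan 0.56 [408. 202.   4.] [235. 270.]
```

Run:
```python
import cv2
t=cv2.imread('pics/top0.png')[130:280,210:430]
cv2.imwrite('pics/t0c.png',cv2.resize(t,None,fx=3.6,fy=3.6,interpolation=cv2.INTER_CUBIC))
t=cv2.imread('pics/scene0.png')[150:290,220:440]
cv2.imwrite('pics/s0c.png',cv2.resize(t,None,fx=3.6,fy=3.6,interpolation=cv2.INTER_CUBIC))
```

```text
(no output)
```

View pics/t0c.png

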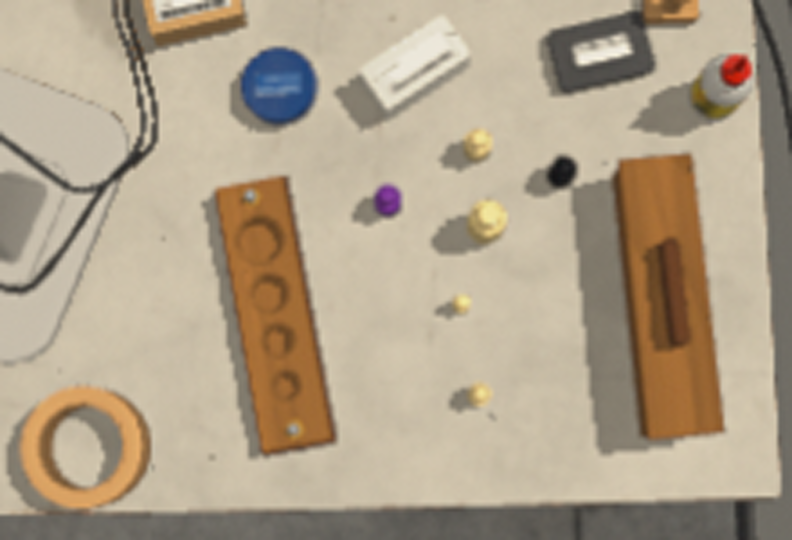

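View pics/s0c.png

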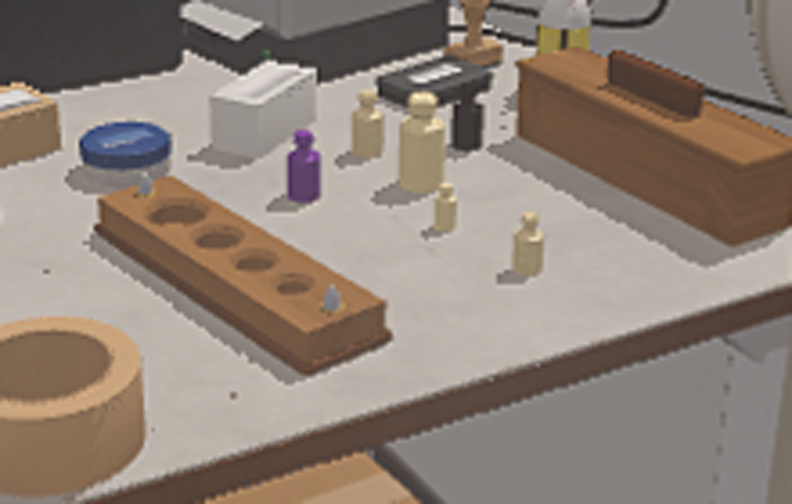

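The crops show four brass weights at top px 200g (343,170), 500g (344,192), 50g (338,214) and 100g (343,239). The black look-alike is at (366,178) and the purple one at (318,186), and both are excluded by colour. The case has its big bore at the far end, with pins at (279,184) and (291,249). The lid is at (393,213).

Run:
```python
from h import *
f=lambda c,x0,y0:[(a/3.6+x0,b/3.6+y0) for a,b in c]
p=ray('top',f([(250,195),(293,430)],210,130),[40,40]);print(p,np.degrees(np.arctan2(*(p[0]-p[1])[[1,0]])))
p=ray('scene',f([(147,178),(332,290)],220,150),[42,42]);print(p,np.degrees(np.arctan2(*(p[0]-p[1])[[1,0]])))
p=ray('top',f([(671,240),(683,345),(652,294)],210,130),[89,89,89]);print(p)
print(np.array(camera_model('wrist')['tool_from_camera']).round(2),camera_model('wrist')['fx'])
print(R.from_rotvec(get_obs()['orientation']).as_matrix().round(3))
```

```text
[[622.04392064  58.98321125  40.        ]
 [417.31241774  23.91225223  40.        ]] 9.720545151343428
[[616.79960393  60.64399358  42.        ]
 [415.24033956  26.5855551   42.        ]] 9.590946502760103
[[ 566.86127677 -297.88067557   89.        ]
 [ 478.82439922 -303.73469472   89.        ]
 [ 521.88699666 -279.83950209   89.        ]]
[[   0.     -0.96   -0.29   81.25]
 [   1.     -0.      0.     -0.39]
 [  -0.     -0.29    0.96 -174.61]
 [   0.      0.      0.      1.  ]] 320.85199193803925
[[-0.968  0.251  0.   ]
 [ 0.251  0.968  0.   ]
 [-0.     0.    -1.   ]]
```

```bash
python3 -m jog '0 0 -0.4 0 0 0 -1;0 0 -0.4 0 0 0 -1;-0.82 -0.76 -0.4 0 0 0 -1;-0.82 -0.76 -0.4 0 0 0 -1;-0.82 -0.76 -0.4 0 0 0 -1;-0.82 -0.76 -0.4 0 0 0 -1;-0.82 -0.76 -0.4 0 0 0 -1;-0.82 -0.76 -0.4 0 0 0 -1'
python3 -m jog '-0.82 -0.76 0 0 0 0 -1;-0.82 -0.76 0 0 0 0 -1;-0.82 -0.76 0 0 0 0 -1;-0.82 -0.76 0 0 0 0 -1;-0.82 -0.76 0 0 0 0 -1;-0.82 -0.76 0 0 0 0 -1'
python3 -m jog '-0.82 -0.76 0.1 0 0 -0.807 -1;-0.82 -0.76 0.1 0 0 -0.807 -1;-0.82 -0.76 0.1 0 0 -0.807 -1;-0.82 -0.76 0.1 0 0 -0.807 -1;-0.82 -0.76 0.1 0 0 -0.807 -1;-0.82 -0.76 0.1 0 0 -0.807 -1;-0.82 -0.76 0.1 0 0 -0.807 -1;-0.82 -0.76 0.1 0 0 -0.807 -1'
cat >> h.py <<'E'
CN=['case','lid','weight_50g','weight_100g','weight_200g','weight_500g']
def snap(f,names):
    o=get_obs(); im=get_image('wrist'); save(im,f); print('ee',o['ee_pos'].round(1) if hasattr(o['ee_pos'],'round') else o['ee_pos'])
    for t in names:
        for d in pinpoint(t,'wrist'):
            w=tw('wrist',d['xyz'],o);print(t,round(d['confidence'],2),w.round(1),proj('wrist',w,o).round(1)[0])
    np.save('pics/o.npy',o,allow_pickle=True); return o,im
E
python3 - <<'E'
from h import *
snap('w1.png',CN)
E
```

```text
t: 1.8
ee_pos: [278.7, 414.4, 291.2]
orientation: [0.403, 3.115, -0.0]
ft_force: [-0.1, 0.3, 0.5]
width: 88.1
grasp_force: 0.0
t: 2.4
ee_pos: [399.4, 227.4, 291.1]
orientation: [0.403, 3.115, 0.001]
ft_force: [-0.1, -0.6, -0.4]
width: 87.6
grasp_force: 0.0
t: 3.2
ee_pos: [518.2, 41.9, 270.8]
orientation: [0.267, -3.13, -0.001]
ft_force: [-0.2, 0.3, -0.3]
width: 87.9
grasp_force: 0.0
ee [518.2  41.9 270.8]
case 0.75 [521.5  43.1   3.9] [319.4 160. ]
case 0.35 [ 7.274e+02  3.760e+01 -7.000e-01] [294.1 284.8]
lid 0.6 [ 525.8 -294.2    0.9] [ 74.1 121.2]
lid 0.54 [ 669.6 -134.5    0.8] [186.8 235.4]
weight_50g 0.45 [ 525.1 -119.5   -3.3] [204. 142.]
weight_100g 0.58 [ 443.  -132.7    2.3] [196.5  78.5]
weight_200g 0.87 [ 672.5 -136.8    0. ] [185.4 236.8]
weight_200g 0.83 [ 641.6 -210.2    4.1] [135. 211.]
weight_200g 0.74 [ 442.9 -132.8    2.3] [196.5  78.4]
weight_200g 0.56 [621.9 -53.8  -2.2] [243.7 214.1]
weight_500g 0.93 [ 595.7 -143.6   -3.6] [184.3 187.2]
```

View pics/w1.png

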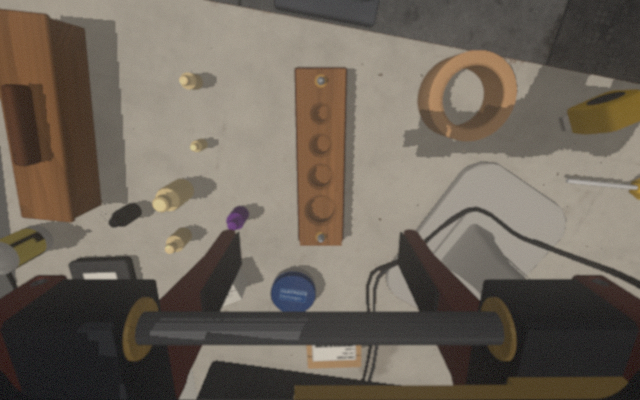

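Run:
```python
import cv2
t=cv2.imread('pics/w1.png')[60:255,150:360]
cv2.imwrite('pics/w1c.png',cv2.resize(t,None,fx=3,fy=3,interpolation=cv2.INTER_CUBIC))
```

```text
(no output)
```

View pics/w1c.png

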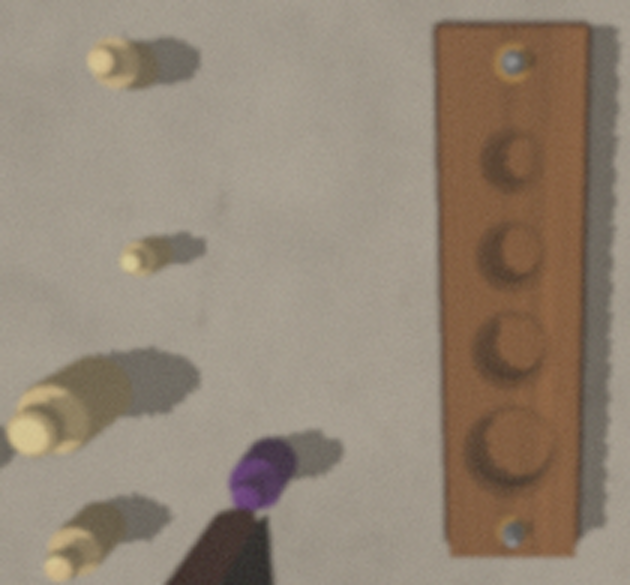

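Run:
```python
from h import *
o=np.load('pics/o.npy',allow_pickle=True).item()
f=lambda c:[((a+.5)/3-.5+150,(b+.5)/3-.5+60) for a,b in c]
g=lambda c,z: ray('wrist',f(c),z,o)
p=g([(513,61),(513,533)],[41,41]);c=p.mean(0);v=(p[1]-p[0])[:2];y=np.arctan2(v[1],v[0]);print('pins',p.round(1),c.round(1),np.degrees(y),np.linalg.norm(v))
b=g([(511,160),(511,254),(510,347),(509,448)],[28]*4);X=np.array([-65,-25,17,65])
u=np.array([np.cos(y),np.sin(y)]);print('bore->c',(b[:,:2]-X[:,None]*u).round(1))
k=g([(435,23),(588,23),(576,555),(449,555)],[28]*4);print('corners',k.round(1),k.mean(0).round(1))
print('knobs 50,100,200,500\n',g([(133,261),(100,61),(61,565),(33,432)],[33,41,51,70]).round(1))
```

```text
pins [[419.4  26.9  41. ]
 [620.3  61.8  41. ]] [519.8  44.3  41. ] 9.836612542503982 203.94794975412475
bore->c [[521.7  43.9]
 [521.2  43.8]
 [520.6  43.2]
 [520.4  42.7]]
corners [[409.8  -6.7  28. ]
 [399.3  54.3  28. ]
 [632.4  94.4  28. ]
 [642.6  34.8  28. ]] [521.   44.2  28. ]
knobs 50,100,200,500
 [[ 526.2 -119.9   33. ]
 [ 447.  -134.5   41. ]
 [ 666.  -137.8   51. ]
 [ 596.  -143.3   70. ]]
```

Pins are at px (321,80) and (321,237), the bores lie between them, and the brass weights are confirmed by colour. The case centre is about (521,44) with yaw about 9.7°. I'll go to the 500 g weight, grip it, release it and look, to find the wrist camera's bias.

```bash
cat >> h.py <<'E'
def go(*goal):
    o=get_obs();d=(np.array(goal)-o['ee_pos'])@R.from_rotvec(o['orientation']).as_matrix();print('frac',(d/200).round(4),'mm',d.round(1),'ee',np.round(o['ee_pos'],1),'w',round(o['width'],1))
E
python3 -m jog '-0.227 -0.978 0.3 0 0 0 -1;-0.227 -0.978 0.5 0 0 0 -1;-0.227 -0.978 0.5 0 0 0 -1;-0.227 -0.978 0.5 0 0 0 -1;-0.227 -0.978 0.5 0 0 0 -1;-0.227 -0.978 0.5 0 0 0 -1;-0.227 -0.978 0.5 0 0 0 -1'
python3 -c "
from h import *
go(596.5,-143.3,41)"
```

```text
t: 4.25
ee_pos: [595.9, -145.0, 170.7]
orientation: [0.263, -3.13, -0.001]
ft_force: [-0.0, 0.4, -0.1]
width: 87.4
grasp_force: 0.0
frac [-0.005   0.0072  0.6484] mm [ -1.    1.4 129.7] ee [ 595.9 -145.   170.7] w 87.4
```

```bash
python3 -m jog '0 0 0.2 0 0 0 -1;-0.004 0.008 0.45 0 0 0 -1;-0.004 0.008 0.648 0 0 0 -1;-0.004 0.008 0.648 0 0 0 -1;-0.004 0.008 0.648 0 0 0 0;-0.004 0.008 0.648 0 0 0 0;-0.004 0.008 0.648 0 0 0 0.2;-0.004 0.008 0.648 0 0 0 0.5'
python3 -m jog '0 0 0 0 0 0 0.6;0 0 0 0 0 0 0.6;0 0 0 0 0 0 0.6;0 0 0 0 0 0 0.6'
python3 -m jog '0 0 0 0 0 0 -0.5;0 0 0 0 0 0 -1;0 0 0 0 0 0 -1;0 0 0 0 0 0 -1;0 0 -0.2 0 0 0 -1;0 0 -0.4 0 0 0 -1;0 0 -0.6 0 0 0 -1;0 0 -0.6 0 0 0 -1'
python3 - <<'E'
from h import *
o,im=snap('w2.png',['weight_500g'])
cv2.imwrite('pics/w2c.png',cv2.resize(im[60:300,190:450,::-1],None,fx=2.4,fy=2.4,interpolation=cv2.INTER_CUBIC))
E
```

```text
t: 5.05
ee_pos: [598.0, -143.7, 43.3]
orientation: [-0.265, 3.127, -0.002]
ft_force: [-0.0, -0.0, -0.2]
width: 59.2
grasp_force: 0.0
t: 5.45
ee_pos: [596.7, -143.5, 41.2]
orientation: [0.265, -3.13, -0.0]
ft_force: [-0.1, 0.3, -0.3]
width: 27.2
grasp_force: 0.0
t: 6.25
ee_pos: [600.4, -144.4, 167.1]
orientation: [-0.264, 3.121, -0.005]
ft_force: [0.6, -0.1, 0.7]
width: 86.5
grasp_force: 0.0
ee [ 600.4 -144.4  167.1]
weight_500g 0.87 [ 596.4 -146.3   -2.8] [318.6 168.3]
```

View pics/w2c.png

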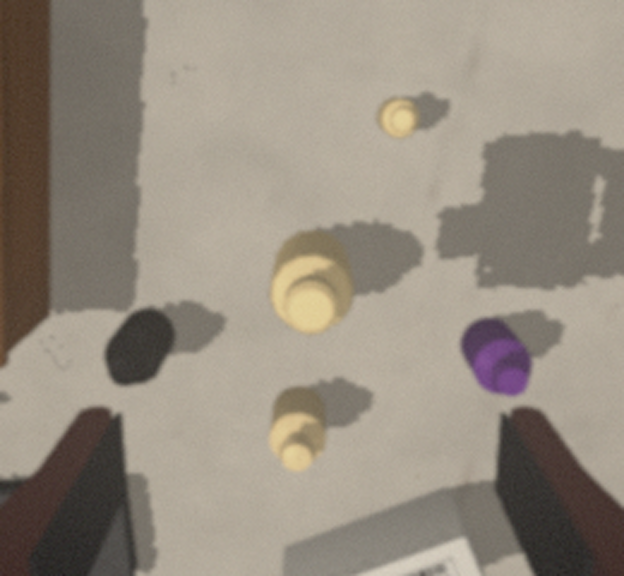

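```bash
cat >> h.py <<'E'
def brass(im,mn=25):
    h=cv2.cvtColor(im,cv2.COLOR_RGB2HSV); m=((h[...,0]>17)&(h[...,0]<32)&(h[...,1]>75)&(h[...,2]>195)).astype('uint8')
    n,l,s,c=cv2.connectedComponentsWithStats(m); return [(s[i,4],c[i].round(1)) for i in range(1,n) if s[i,4]>mn]
E
python3 - <<'E'
from h import *
o=get_obs();im=get_image('wrist');save(im,'w3.png');print(o['ee_pos'],np.abs(o['qvel']).max())
print(im[187,319],im[182,319],im[250,313],im[109,357],brass(im))
k=lambda a,b:((a+.5)/2.4-.5+190,(b+.5)/2.4-.5+60)
print(ray('wrist',[k(310,306),k(296,457),k(402,120)],[70,51,33],o).round(1))
go(596.5,-143.5,41)
E
```

```text
[ 597.26687811 -143.5436754   162.29837905] 0.03730756503590704
[224 205 151] [163 147 111] [156 138 107] [191 168 127] [(np.int32(310), array([356.7,  16.5])), (np.int32(144), array([353.6, 113.7])), (np.int32(548), array([313.6, 188.6])), (np.int32(231), array([308.9, 249.4]))]
[[ 591.4 -144.8   70. ]
 [ 661.2 -138.8   51. ]
 [ 523.1 -120.9   33. ]]
frac [-0.001  -0.0013  0.5994] mm [ -0.2  -0.3 119.9] ee [ 596.3 -143.3  160.9] w 87.5
```

Run:
```python
from h import *
o=get_obs();im=get_image('wrist');save(im,'w4.png');print(o['ee_pos'],np.abs(o['qvel']).max())
h=cv2.cvtColor(im,cv2.COLOR_RGB2HSV)
for v in(185,205,215): 
    m=((h[...,0]>17)&(h[...,0]<32)&(h[...,1]>70)&(h[...,2]>v)).astype('uint8');n,l,s,c=cv2.connectedComponentsWithStats(m)
    print(v,[(s[i,4],c[i].round(1),s[i,2:4]) for i in range(1,n) if s[i,4]>25])
t=im[60:280,250:400,::-1];cv2.imwrite('pics/w4c.png',cv2.resize(t,None,fx=2.7,fy=2.7,interpolation=cv2.INTER_CUBIC))
```

```text
[ 596.30586911 -143.29729987  160.88875516] 0.024349880779278417
185 [(np.int32(352), array([356.2,  18. ]), array([19, 25], dtype=int32)), (np.int32(160), array([353.2, 115.2]), array([14, 15], dtype=int32)), (np.int32(598), array([313.2, 190.1]), array([27, 33], dtype=int32)), (np.int32(257), array([308.2, 251.2]), array([18, 24], dtype=int32))]
205 [(np.int32(120), array([359.4,  13.9]), array([12, 14], dtype=int32)), (np.int32(131), array([353.1,  22.1]), array([18, 21], dtype=int32)), (np.int32(118), array([353. , 115.5]), array([13, 14], dtype=int32)), (np.int32(502), array([312.9, 190.7]), array([26, 32], dtype=int32)), (np.int32(110), array([305.7, 246.3]), array([16, 17], dtype=int32)), (np.int32(101), array([310.6, 258. ]), array([12, 11], dtype=int32))]
215 [(np.int32(93), array([359.5,  14.1]), array([10, 12], dtype=int32)), (np.int32(55), array([350.4,  21.4]), array([ 7, 14], dtype=int32)), (np.int32(82), array([353.1, 115.5]), array([12, 12], dtype=int32)), (np.int32(421), array([312.9, 191.1]), array([25, 30], dtype=int32)), (np.int32(81), array([305.4, 246.2]), array([14, 15], dtype=int32)), (np.int32(83), array([310.6, 258.1]), array([11, 11], dtype=int32))]
```

View pics/w4c.png

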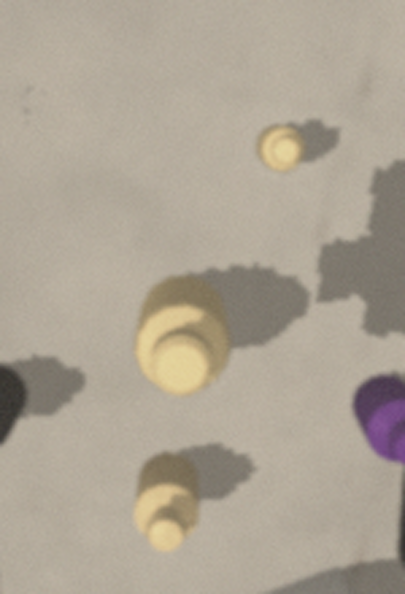

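Run:
```python
from h import *
o=get_obs()
k=lambda a,b:((a+.5)/2.7-.5+250,(b+.5)/2.7-.5+60)
p=ray('wrist',[k(181,364),k(165.5,533),k(286,150)],[70,51,33],o);print(p.round(1))
print('tool',((p-o['ee_pos'])@R.from_rotvec(o['orientation']).as_matrix()).round(1), camera_model('wrist')['cx'])
go(*p[0][:2],41)
```

```text
[[ 595.7 -145.3   70. ]
 [ 665.9 -139.3   51. ]
 [ 526.1 -121.1   33. ]]
tool [[  0.3  -2.1  90.1]
 [-69.9  -8.  108.9]
 [ 64.7  33.4 127.2]] 319.1496019502685
frac [ 0.001  -0.0105  0.5954] mm [  0.2  -2.1 119.1] ee [ 595.8 -143.2  160.1] w 87.8
```

```bash
python3 -m jog '0 0 0.2 0 0 0 -0.5;0 0 0.4 0 0 0 0;0 0 0.59 0 0 0 0;0 0 0.59 0 0 0 0;0 0 0.59 0 0 0 0;0 0 0.59 0 0 0 0'
python3 -m jog '0 0 0 0 0 0 1;0 0 0 0 0 0 1;0 0 0 0 0 0 1;0 0 0 0 0 0 1'
python3 -m jog '0 0 0 0 0 0 1;0 0 0 0 0 0 1;0 0 0 0 0 0 1;0 0 0 0 0 0 1'
```

```text
t: 7.05
ee_pos: [597.8, -143.7, 44.6]
orientation: [-0.265, 3.129, -0.001]
ft_force: [0.3, -0.2, -0.6]
width: 45.0
grasp_force: 0.0
t: 7.45
ee_pos: [597.5, -143.8, 44.3]
orientation: [-0.265, 3.129, -0.001]
ft_force: [0.4, -1.8, 3.6]
width: 19.5
grasp_force: 30.0
t: 7.85
ee_pos: [597.7, -143.9, 44.2]
orientation: [-0.265, 3.129, -0.001]
ft_force: [0.1, -1.8, 6.7]
width: 19.5
grasp_force: 30.0
```

Run:
```python
from h import *
o=get_obs();print(o['ft_force'],o['moment'],o['width'])
a=get_image('wrist');b=get_image('scene')
A=cv2.resize(a[120:400,200:440],None,fx=1.6,fy=1.6);B=cv2.resize(b[150:262,290:400],None,fx=4,fy=4)
save(np.hstack([A[:448,:384],B[:448,:416]]),'g1.png')
```

```text
[ 0.11827664 -1.80275839  6.70353442] [-0.25225927  0.02927175  0.02439507] 19.50700270978913
```

View pics/g1.png

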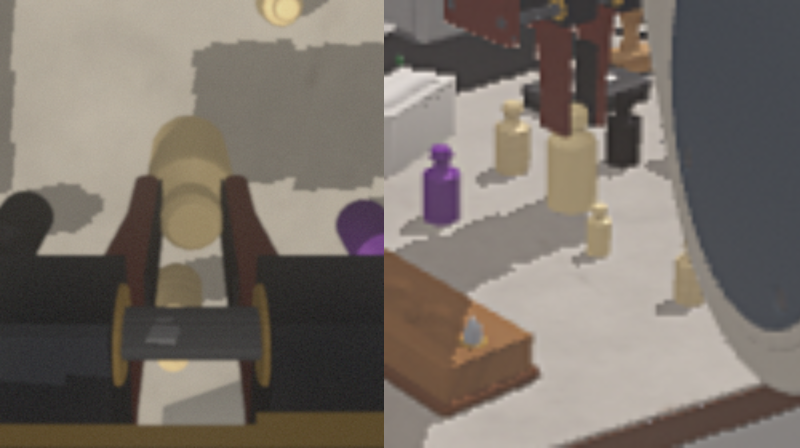

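The jaws sit on the knob: the opening is 19.5 mm and the tips rest on the shoulder. So the tips are higher than I assumed. I'll release and lower step by step beside the body to find the real tip height by contact.

```bash
python3 -m jog '0 0 0 0 0 0 -1;0 0 0 0 0 0 -1;0 0 0 0 0 0 -1;0 0 0 0 0 0 -1;0 0 0 0 0 0 -1'
python3 -m jog '0 0 0.05 0 0 0 -1;0 0 0.075 0 0 0 -1;0 0 0.1 0 0 0 -1;0 0 0.1 0 0 0 -1;0 0 0.1 0 0 0 -1'
python3 -m jog '0 0 0.015 0 0 0 -1;0 0 0.03 0 0 0 -1;0 0 0.03 0 0 0 -1'
```

```text
t: 8.45
ee_pos: [596.6, -143.3, 43.1]
orientation: [0.265, -3.13, -0.0]
ft_force: [0.2, -1.4, -0.4]
width: 56.0
grasp_force: 0.0
t: 8.95
ee_pos: [596.6, -143.4, 23.0]
orientation: [0.265, -3.13, -0.0]
ft_force: [-1.4, -0.4, -0.0]
width: 87.6
grasp_force: 0.0
t: 9.25
ee_pos: [596.5, -143.4, 16.9]
orientation: [0.265, -3.13, -0.0]
ft_force: [-0.6, -0.9, -0.3]
width: 87.8
grasp_force: 0.0
```

```bash
python3 -m jog '0 0 0 0 0 0 0.1;0 0 0 0 0 0 0.1;0 0 0 0 0 0 0.1;0 0 0 0 0 0 0.1;0 0 0 0 0 0 1;0 0 0 0 0 0 1;0 0 0 0 0 0 1;0 0 0 0 0 0 1'
python3 - <<'E'
from h import *
o=get_obs();print(o['ft_force'],o['moment'],o['width'])
a=get_image('wrist');b=get_image('scene')
A=cv2.resize(a[120:400,200:440],None,fx=1.6,fy=1.6);B=cv2.resize(b[150:262,290:400],None,fx=4,fy=4)
save(np.hstack([A[:448,:384],B[:448,:416]]),'g2.png')
E
```

```text
t: 10.05
ee_pos: [597.2, -143.9, 17.5]
orientation: [-0.265, 3.13, -0.001]
ft_force: [0.5, -2.8, 0.8]
width: 33.2
grasp_force: 30.0
[ 0.49744602 -2.76368927  0.80236559] [-0.41217842 -0.05010708  0.02859739] 33.23709495249039
```

View pics/g2.png

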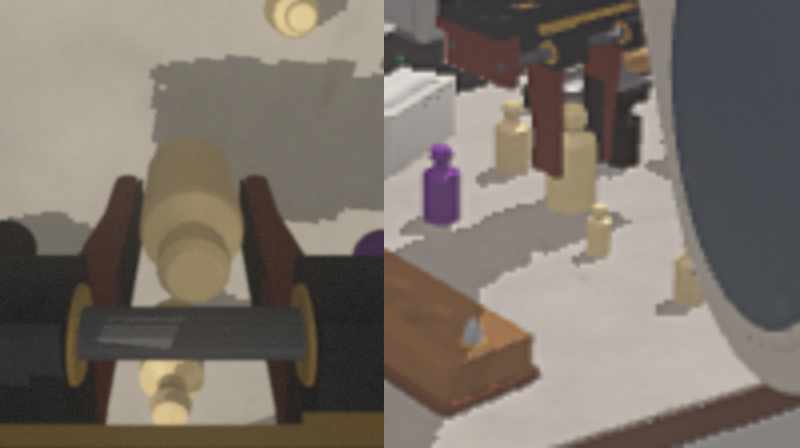

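The body is now gripped (33 mm) and the tips sit about 9 mm above the TCP height. I'll lift, carry it above its bore and look.

```bash
python3 -m jog '0 0 -0.1 0 0 0 1;0 0 -0.25 0 0 0 1;0 0 -0.4 0 0 0 1;0 0 -0.5 0 0 0 1;0 0 -0.5 0 0 0 1;0 0 -0.5 0 0 0 1'
python3 -m jog '-0.03 0.2 0 0 0 0 1;-0.06 0.4 0 0 0 0 1;-0.1 0.6 0 0 0 0 1;-0.1 0.8 0 0 0 0 1;-0.106 0.988 0 0 0 0 1;-0.106 0.988 0 0 0 0 1;-0.106 0.988 0 0 0 0 1;-0.106 0.988 0 0 0 0 1'
python3 -m jog '0 0 0 0 0 0 1;0 0 0 0 0 0 1;0 0 0 0 0 0 1'
python3 - <<'E'
from h import *
o,im=snap('w5.png',['case']);print(np.abs(o['qvel']).max(),o['width'],o['grasp_force'])
cv2.imwrite('pics/w5c.png',cv2.resize(im[0:290,220:420,::-1],None,fx=2,fy=2,interpolation=cv2.INTER_CUBIC))
E
```

```text
t: 10.75
ee_pos: [595.9, -143.0, 116.3]
orientation: [0.265, -3.129, -0.001]
ft_force: [-1.1, -1.1, -4.8]
width: 32.9
grasp_force: 30.0
t: 11.55
ee_pos: [583.8, 54.2, 116.0]
orientation: [0.264, -3.128, 0.0]
ft_force: [0.8, -1.2, -5.5]
width: 32.8
grasp_force: 30.0
t: 11.85
ee_pos: [584.5, 54.1, 117.2]
orientation: [0.263, -3.13, 0.0]
ft_force: [-0.3, -0.0, -4.7]
width: 32.8
grasp_force: 30.0
ee [584.5  54.1 117.2]
case 0.6 [523.9  46.6   0.7] [322.2 120.2]
0.0044729091135261925 32.75512871586185 29.963121347609558
```

View pics/w5c.png

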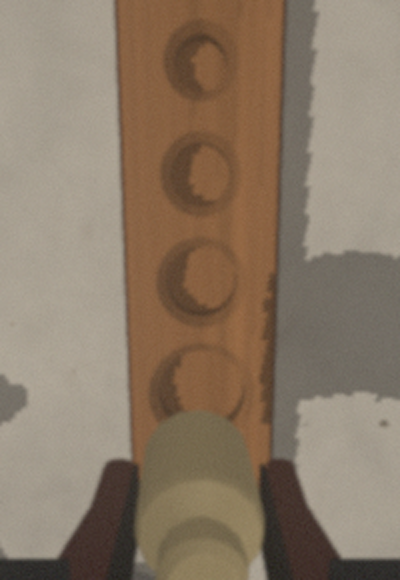

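```bash
cat >> h.py <<'E'
def tool(p,o): return (np.array(p)-o['ee_pos'])@R.from_rotvec(o['orientation']).as_matrix()
E
python3 - <<'E'
from h import *
o=np.load('pics/o.npy',allow_pickle=True).item()
k=lambda a,b:((a+.5)/2-.5+220,(b+.5)/2-.5)
b=ray('wrist',[k(198.5,59.5),k(200,173),k(198,281)],[28]*3,o)
u=np.array([np.cos(np.radians(9.7)),np.sin(np.radians(9.7))])
t=b[:,:2]+(65-np.array([-65,-25,17]))[:,None]*u
print(b.round(1),'\npred bore500',t.round(1),tool(np.c_[t,[28]*3],o).round(1))
print('weight base near edge tool',tool(ray('wrist',[k(199.5,411)],[117.2-17.5],o),o).round(1),'shoulder sides',tool(ray('wrist',[k(136,525),k(264,525)],[150]*2,o),o).round(1))
# case edges
e=ray('wrist',[k(118,60),k(282,60),k(127,281),k(277,281)],[28]*4,o);print('edges mid',((e[0]+e[1])/2).round(1),((e[2]+e[3])/2).round(1),tool([(e[0]+e[1])/2,(e[2]+e[3])/2],o).round(1),np.degrees(np.arctan2(*(e[0]-e[2])[[1,0]])),np.degrees(np.arctan2(*(e[1]-e[3])[[1,0]])))
E
```

```text
[[457.5  32.5  28. ]
 [496.9  39.8  28. ]
 [538.3  46.   28. ]] 
pred bore500 [[585.6  54.4]
 [585.6  55. ]
 [585.7  54.1]] [[-1.1  0.1 89.2]
 [-1.2  0.6 89.2]
 [-1.1 -0.2 89.2]]
weight base near edge tool [[15.4  0.2 17.5]] shoulder sides [[  2.9 -15.6 -32.8]
 [  2.9  16.1 -32.8]]
edges mid [457.5  33.1  28. ] [538.1  47.6  28. ] [[128.7   0.4  89.2]
 [ 46.9   1.3  89.2]] -169.89783968497508 -169.67876525871316
```

```bash
python3 -m jog '0.002 0.0015 0.1 0 0 0 1;0.002 0.0015 0.2 0 0 0 1;0.002 0.0015 0.3 0 0 0 1;0.002 0.0015 0.33 0 0 0 1;0.002 0.0015 0.34 0 0 0 1;0.002 0.0015 0.34 0 0 0 1;0.002 0.0015 0.34 0 0 0 1'
python3 -m jog '0 0 0.015 0 0 0 1;0 0 0.03 0 0 0 1;0 0 0.04 0 0 0 1;0 0 0.04 0 0 0 1;0 0 0.04 0 0 0 1'
```

```text
t: 12.65
ee_pos: [584.8, 55.2, 50.2]
orientation: [-0.265, 3.129, -0.0]
ft_force: [0.1, -0.5, -5.3]
width: 32.9
grasp_force: 30.0
t: 13.15
ee_pos: [584.0, 55.1, 41.2]
orientation: [0.265, -3.13, 0.0]
ft_force: [1.2, 0.0, -5.7]
width: 33.1
grasp_force: 30.0
```

```bash
python3 -m jog '0 0 0.015 0 0 0 1;0 0 0.03 0 0 0 1;0 0 0.045 0 0 0 1;0 0 0.05 0 0 0 1;0 0 0.055 0 0 0 1;0 0 0.055 0 0 0 1;0 0 0.055 0 0 0 1'
```

```text
t: 13.85
ee_pos: [584.1, 55.1, 30.3]
orientation: [-0.265, 3.13, 0.0]
ft_force: [0.1, 0.7, -4.2]
width: 33.3
grasp_force: 30.0
```

```bash
python3 -m jog '0 0 0.006 0 0 0 1;0 0 0.006 0 0 0 1;0 0 0.006 0 0 0 0.3;0 0 0.006 0 0 0 0;0 0 0.006 0 0 0 -0.3;0 0 0.006 0 0 0 -0.3;0 0 0.006 0 0 0 -0.3'
python3 -m jog '0 0 -0.1 0 0 0 -0.3;0 0 -0.25 0 0 0 -0.3;0 0 -0.45 0 0 0 -0.3;0 0 -0.65 0 0 0 -0.3;0 0 -0.65 0 0 0 -0.3;0 0 -0.65 0 0 0 -0.3'
python3 -m jog '-0.06 -0.24 0 0 0 0 -0.3;-0.12 -0.48 0 0 0 0 -0.3;-0.18 -0.7 0 0 0 0 -0.3;-0.238 -0.95 0 0 0 0 -0.3;-0.238 -1 0 0 0 0 -0.3;-0.238 -1 0 0 0 0 -0.3;-0.238 -1 0 0 0 0 -0.3;-0.238 -1 0 0 0 0 -0.3'
python3 -m jog '0 0 0 0 0 0 -0.3;0 0 0 0 0 0 -0.3'
python3 - <<'E'
from h import *
o=get_obs();im=get_image('wrist');save(im,'w6.png');print(o['ee_pos'],np.abs(o['qvel']).max(),o['width'])
h=cv2.cvtColor(im,cv2.COLOR_RGB2HSV)
for v in(170,205,215): 
    m=((h[...,0]>17)&(h[...,0]<32)&(h[...,1]>70)&(h[...,2]>v)).astype('uint8');n,l,s,c=cv2.connectedComponentsWithStats(m)
    for i in range(1,n):
        if s[i,4]>40: w=ray('wrist',[c[i]],[51],o)[0]; print(v,s[i,4],c[i].round(1),s[i,:4],w.round(1),tool(w,o).round(1))
E
```

```text
t: 14.55
ee_pos: [584.2, 55.2, 29.2]
orientation: [-0.265, 3.13, 0.0]
ft_force: [0.3, -0.5, -0.4]
width: 56.9
grasp_force: 0.0
t: 15.15
ee_pos: [584.6, 55.2, 160.1]
orientation: [-0.265, 3.128, -0.0]
ft_force: [-0.6, 0.1, 0.2]
width: 57.2
grasp_force: 0.0
t: 15.95
ee_pos: [663.6, -132.2, 158.3]
orientation: [0.267, -3.129, -0.001]
ft_force: [1.0, 0.4, 0.1]
width: 57.2
grasp_force: 0.0
t: 16.15
ee_pos: [664.4, -132.8, 159.3]
orientation: [-0.267, 3.13, 0.0]
ft_force: [-1.0, -0.2, 0.6]
width: 57.1
grasp_force: 0.0
[ 664.4457477  -132.82806268  159.27176209] 0.00710393258689283 57.054777916469405
170 223 [357.5  34.6] [350  26  16  18] [ 532.5 -124.4   51. ] [128.6  30.7 108.3]
170 357 [309.5 186.6] [300 174  23  25] [ 663.7 -141.9   51. ] [  2.3  -8.8 108.3]
205 140 [357.1  33.9] [351  27  14  16] [ 532.  -124.7   51. ] [129.2  30.4 108.3]
205 255 [308.5 187.6] [300 176  18  23] [ 664.9 -142.6   51. ] [  1.2  -9.7 108.3]
215 61 [359.5  32.1] [356  28   8   9] [ 530.4 -123.2   51. ] [130.5  32.2 108.3]
215 52 [303.7 183.8] [300 178  12  15] [ 662.  -147.5   51. ] [  4.9 -14.  108.3]
215 105 [310.9 191.8] [306 186  12  12] [ 668.4 -139.8   51. ] [ -2.7  -7.5 108.3]
```

```bash
python3 -c "
from h import *
go(667,-139.4,13)"
```

```text
frac [-0.0068 -0.0334  0.7316] mm [ -1.4  -6.7 146.3] ee [ 664.5 -133.   159.3] w 57.3
```

```bash
python3 -m jog '-0.007 -0.033 0.2 0 0 0 -0.3;-0.007 -0.033 0.4 0 0 0 -0.3;-0.007 -0.033 0.6 0 0 0 -0.3;-0.007 -0.033 0.73 0 0 0 -0.3;-0.007 -0.033 0.73 0 0 0 -0.3;-0.007 -0.033 0.73 0 0 0 -0.3;-0.007 -0.033 0.73 0 0 0 -0.3'
python3 -m jog '0 0 0 0 0 0 0.3;0 0 0 0 0 0 0.3;0 0 0 0 0 0 1;0 0 0 0 0 0 1;0 0 0 0 0 0 1;0 0 0 0 0 0 1;0 0 0 0 0 0 1'
```

```text
t: 16.9
ee_pos: [668.6, -140.5, 15.2]
orientation: [-0.265, 3.127, -0.002]
ft_force: [0.8, 0.3, 0.1]
width: 57.4
grasp_force: 0.0
t: 17.6
ee_pos: [667.2, -140.2, 13.3]
orientation: [-0.265, 3.13, 0.0]
ft_force: [-0.8, 0.9, 4.3]
width: 23.2
grasp_force: 30.0
```

```bash
python3 -m jog '0 0 0 0 0 0 0;0 0 0 0 0 0 0;0 0 0.02 0 0 0 0;0 0 0.02 0 0 0 0;0 0 0.02 0 0 0 0.4;0 0 0.02 0 0 0 1;0 0 0.02 0 0 0 1;0 0 0.02 0 0 0 1'
python3 -m jog '0 0 0 0 0 0 1;0 0 0 0 0 0 1'
```

```text
t: 18.4
ee_pos: [667.0, -140.2, 9.1]
orientation: [0.265, -3.13, -0.0]
ft_force: [-0.2, 0.3, -0.6]
width: 23.8
grasp_force: 30.0
t: 18.6
ee_pos: [667.0, -140.3, 9.1]
orientation: [0.265, -3.13, -0.0]
ft_force: [-1.0, 1.1, -1.1]
width: 23.4
grasp_force: 30.0
```

Good grip with no vertical force. Lift and carry.

```bash
python3 -m jog '0 0 -0.1 0 0 0 1;0 0 -0.25 0 0 0 1;0 0 -0.4 0 0 0 1;0 0 -0.5 0 0 0 1;0 0 -0.54 0 0 0 1;0 0 -0.54 0 0 0 1'
python3 -m jog '0.1 0.2 0 0 0 0 1;0.2 0.4 0 0 0 0 1;0.3 0.6 0 0 0 0 1;0.4 0.8 0 0 0 0 1;0.477 1 0 0 0 0 1;0.477 1 0 0 0 0 1;0.477 1 0 0 0 0 1;0.477 1 0 0 0 0 1'
python3 -m jog '0 0.027 0 0 0 0 1;0 0.027 0 0 0 0 1;0 0.027 0 0 0 0 1;0 0.027 0 0 0 0 1'
python3 - <<'E'
from h import *
o,im=snap('w7.png',['weight_500g']);print(np.abs(o['qvel']).max(),o['width'],o['grasp_force'])
cv2.imwrite('pics/w7c.png',cv2.resize(im[50:330,220:420,::-1],None,fx=2,fy=2,interpolation=cv2.INTER_CUBIC))
E
```

```text
t: 19.2
ee_pos: [667.5, -140.5, 118.0]
orientation: [-0.265, 3.129, -0.001]
ft_force: [0.8, 0.4, -1.4]
width: 23.5
grasp_force: 30.0
t: 20.0
ee_pos: [539.7, 40.4, 116.4]
orientation: [0.264, -3.13, 0.0]
ft_force: [-0.6, -0.2, -2.1]
width: 23.5
grasp_force: 30.0
t: 20.4
ee_pos: [538.6, 45.8, 117.0]
orientation: [0.264, -3.13, 0.0]
ft_force: [0.1, -0.9, -1.7]
width: 23.7
grasp_force: 30.0
ee [538.6  45.8 117. ]
0.003226342726585446 23.716963916187456 29.968161593494642
```

View pics/w7c.png

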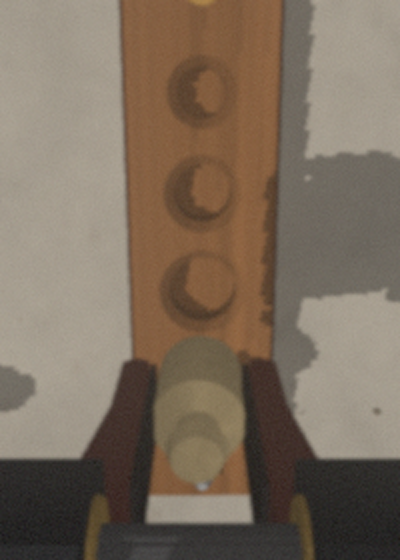

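Run:
```python
from h import *
o=np.load('pics/o.npy',allow_pickle=True).item()
k=lambda a,b:((a+.5)/2-.5+220,(b+.5)/2-.5+50)
b=ray('wrist',[k(201,91),k(200,193),k(199,290)],[28]*3,o)
u=np.array([np.cos(np.radians(9.7)),np.sin(np.radians(9.7))])
t=b[:,:2]+(17-np.array([-65,-25,17]))[:,None]*u
print('pred bore200',t.round(1),tool(np.c_[t,[28]*3],o).round(1))
print('weight base near edge tool',tool(ray('wrist',[k(201,336.5)],[117-9.1],o),o).round(1),'sides',tool(ray('wrist',[k(153,408),k(245,408)],[140]*2,o),o).round(1))
```

```text
pred bore200 [[538.4  46.7]
 [538.5  46.4]
 [538.3  45.9]] [[ 0.1  1.  89. ]
 [ 0.   0.5 89. ]
 [ 0.4  0.1 89. ]]
weight base near edge tool [[10.   0.6  9.1]] sides [[  2.4 -12.1 -23. ]
 [  2.4  12.1 -23. ]]
```

```bash
python3 -m jog '0.008 0.002 0.1 0 0 0 1;0.008 0.002 0.2 0 0 0 1;0.008 0.002 0.3 0 0 0 1;0.008 0.002 0.36 0 0 0 1;0.008 0.002 0.38 0 0 0 1;0.008 0.002 0.38 0 0 0 1;0.008 0.002 0.38 0 0 0 1'
python3 -m jog '0 0 0.015 0 0 0 1;0 0 0.03 0 0 0 1;0 0 0.04 0 0 0 1;0 0 0.04 0 0 0 1;0 0 0.04 0 0 0 1'
```

```text
t: 21.2
ee_pos: [537.5, 46.3, 41.7]
orientation: [-0.265, 3.129, -0.0]
ft_force: [-0.1, -0.1, -1.5]
width: 23.6
grasp_force: 30.0
t: 21.7
ee_pos: [536.8, 46.3, 33.0]
orientation: [0.265, -3.13, -0.0]
ft_force: [-0.8, -0.8, -1.4]
width: 23.3
grasp_force: 30.0
```

```bash
python3 -m jog '0 0 0.015 0 0 0 1;0 0 0.03 0 0 0 1;0 0 0.045 0 0 0 1;0 0 0.055 0 0 0 1;0 0 0.055 0 0 0 1;0 0 0.055 0 0 0 1'
```

```text
t: 22.3
ee_pos: [536.8, 46.3, 22.0]
orientation: [0.265, -3.13, -0.0]
ft_force: [-0.1, -0.1, -2.9]
width: 23.6
grasp_force: 30.0
```

```bash
python3 -m jog '0 0 0.006 0 0 0 1;0 0 0.006 0 0 0 0.5;0 0 0.006 0 0 0 0;0 0 0.006 0 0 0 -0.3;0 0 0.006 0 0 0 -0.3;0 0 0.006 0 0 0 -0.3;0 0 0.006 0 0 0 -0.3'
python3 -m jog '0 0 -0.1 0 0 0 -0.3;0 0 -0.25 0 0 0 -0.3;0 0 -0.45 0 0 0 -0.3;0 0 -0.65 0 0 0 -0.3;0 0 -0.65 0 0 0 -0.3;0 0 -0.65 0 0 0 -0.3'
python3 -m jog '0.15 -0.2 0 0 0 0 -0.3;0.3 -0.4 0 0 0 0 -0.3;0.45 -0.6 0 0 0 0 -0.3;0.596 -0.815 0 0 0 0 -0.3;0.596 -0.815 0 0 0 0 -0.3;0.596 -0.815 0 0 0 0 -0.3;0.596 -0.815 0 0 0 0 -0.3;0.596 -0.815 0 0 0 0 -0.3'
python3 -m jog '0 0 0 0 0 0 -0.3;0 0 0 0 0 0 -0.3'
cat >> h.py <<'E'
def blobs(z,rad):
    o=get_obs();im=get_image('wrist');print(o['ee_pos'],np.abs(o['qvel']).max())
    g=cv2.GaussianBlur(im[...,0],(0,0),1); h=cv2.cvtColor(im,cv2.COLOR_RGB2HSV)
    m=((h[...,0]>15)&(h[...,0]<34)&(h[...,1]>60)&(h[...,2]>140)).astype('uint8');n,l,s,c=cv2.connectedComponentsWithStats(m)
    for i in range(1,n):
        if s[i,4]>60:
            x,y,w,hh=s[i,:4]; e=ray('wrist',[c[i]],[z],o)[0]; print(s[i,4],c[i].round(1),s[i,:4],e.round(1),tool(e,o).round(1))
    return o,im
E
python3 - <<'E'
from h import *
o,im=blobs(30,0)
cv2.imwrite('pics/w8c.png',cv2.resize(im[100:240,240:420,::-1],None,fx=4,fy=4,interpolation=cv2.INTER_CUBIC));np.save('pics/o.npy',o,allow_pickle=True)
for t in('weight_100g','weight_50g'):
    for d in pinpoint(t,'wrist'): print(t,round(d['confidence'],2),tw('wrist',d['xyz'],o).round(1))
E
```

```text
t: 23.0
ee_pos: [536.9, 46.3, 20.9]
orientation: [-0.265, 3.13, -0.0]
ft_force: [-0.6, 0.4, 0.2]
width: 56.6
grasp_force: 0.0
t: 23.6
ee_pos: [537.3, 46.3, 151.6]
orientation: [-0.265, 3.128, -0.0]
ft_force: [-0.6, -0.5, -0.1]
width: 56.7
grasp_force: 0.0
t: 24.4
ee_pos: [447.0, -133.2, 150.4]
orientation: [0.268, -3.129, -0.001]
ft_force: [0.8, -0.2, 0.2]
width: 57.0
grasp_force: 0.0
t: 24.6
ee_pos: [447.1, -133.5, 150.8]
orientation: [0.268, -3.13, -0.0]
ft_force: [0.3, -0.4, 0.8]
width: 57.3
grasp_force: 0.0
[ 447.07704647 -133.5345873   150.7719295 ] 0.008906993914535786
348 [317.6 183.2] [308 173  21  22] [ 445.3 -135.3   30. ] [  2.1  -1.4 120.8]
200 [316.8 256.5] [311 244  14  23] [ 521.9 -123.    30. ] [-75.5  -2.4 120.8]
weight_100g 0.96 [ 4.410e+02 -1.299e+02 -4.000e-01]
weight_50g 0.78 [ 526.9 -118.4   -4. ]
```

View pics/w8c.png

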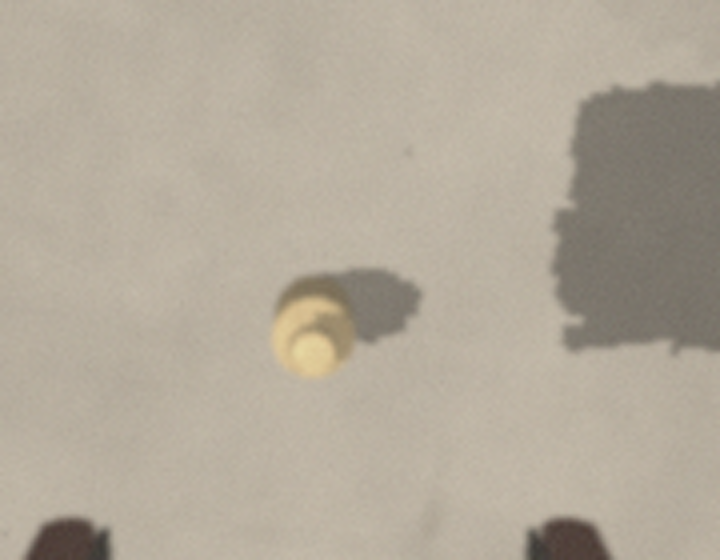

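Run:
```python
from h import *
o=np.load('pics/o.npy',allow_pickle=True).item()
k=lambda a,b:((a+.5)/4-.5+240,(b+.5)/4-.5+100)
p=ray('wrist',[k(314,353),k(314,335)],[41,28],o);print(p.round(1),tool(p,o).round(1))
go(p[0][0],p[0][1],6)
```

```text
[[ 446.6 -134.5   41. ]
 [ 445.9 -134.7   28. ]] [[  0.6  -0.9 109.8]
 [  1.4  -0.9 122.8]]
frac [ 0.0018 -0.0023  0.7245] mm [  0.4  -0.5 144.9] ee [ 446.9 -134.   150.9] w 57.4
```

```bash
python3 -m jog '0 -0.003 0.2 0 0 0 -0.3;0 -0.003 0.4 0 0 0 -0.3;0 -0.003 0.6 0 0 0 -0.3;0 -0.003 0.7 0 0 0 -0.3;0 -0.003 0.72 0 0 0 -0.3;0 -0.003 0.72 0 0 0 -0.3;0 -0.003 0.72 0 0 0 -0.3'
python3 -m jog '0 0 0 0 0 0 0.3;0 0 0 0 0 0 0.4;0 0 0 0 0 0 0.5;0 0 0 0 0 0 1;0 0 0 0 0 0 1;0 0 0 0 0 0 1;0 0 0 0 0 0 1;0 0 0 0 0 0 1'
```

```text
t: 25.45
ee_pos: [447.7, -135.3, 7.9]
orientation: [-0.265, 3.129, -0.001]
ft_force: [-0.2, 0.0, -0.3]
width: 57.1
grasp_force: 0.0
t: 26.25
ee_pos: [446.9, -135.0, 7.0]
orientation: [-0.265, 3.13, -0.0]
ft_force: [0.1, -0.9, 3.9]
width: 18.1
grasp_force: 30.0
```

```bash
python3 -m jog '0 0 0 0 0 0 0;0 0 0 0 0 0 0;0 0 0.02 0 0 0 0;0 0 0.02 0 0 0 0;0 0 0.02 0 0 0 0.5;0 0 0.02 0 0 0 1;0 0 0.02 0 0 0 1;0 0 0.02 0 0 0 1'
python3 -m jog '0 0 0 0 0 0 1;0 0 0 0 0 0 1'
```

```text
t: 27.05
ee_pos: [446.9, -135.0, 2.9]
orientation: [-0.265, 3.13, -0.0]
ft_force: [-0.9, -0.1, -0.6]
width: 18.2
grasp_force: 30.0
t: 27.25
ee_pos: [446.8, -135.0, 2.9]
orientation: [-0.265, 3.13, -0.0]
ft_force: [-0.2, 0.2, 0.2]
width: 18.5
grasp_force: 30.0
```

```bash
python3 -m jog '0 0 -0.1 0 0 0 1;0 0 -0.25 0 0 0 1;0 0 -0.4 0 0 0 1;0 0 -0.5 0 0 0 1;0 0 -0.54 0 0 0 1;0 0 -0.54 0 0 0 1'
python3 -m jog '-0.1 0.2 0 0 0 0 1;-0.2 0.4 0 0 0 0 1;-0.3 0.6 0 0 0 0 1;-0.387 0.818 0 0 0 0 1;-0.387 0.818 0 0 0 0 1;-0.387 0.818 0 0 0 0 1;-0.387 0.818 0 0 0 0 1;-0.387 0.818 0 0 0 0 1'
python3 -m jog '0 0 0 0 0 0 1;0 0 0 0 0 0 1'
python3 - <<'E'
from h import *
o=get_obs();im=get_image('wrist');save(im,'w9.png');np.save('pics/o.npy',o,allow_pickle=True)
go(495.6,39.3,110)
cv2.imwrite('pics/w9c.png',cv2.resize(im[80:320,220:420,::-1],None,fx=2.4,fy=2.4,interpolation=cv2.INTER_CUBIC))
E
```

```text
t: 27.85
ee_pos: [447.4, -135.2, 111.6]
orientation: [-0.265, 3.129, -0.001]
ft_force: [-0.3, 0.2, -1.0]
width: 18.8
grasp_force: 30.0
t: 28.65
ee_pos: [495.0, 38.1, 110.3]
orientation: [0.262, -3.129, 0.0]
ft_force: [-0.5, -0.0, -0.3]
width: 18.5
grasp_force: 30.0
t: 28.85
ee_pos: [495.6, 38.4, 110.9]
orientation: [0.262, -3.131, 0.0]
ft_force: [0.2, -0.1, -1.4]
width: 18.5
grasp_force: 30.0
frac [-0.0005  0.0036  0.0046] mm [-0.1  0.7  0.9] ee [495.6  38.6 110.9] w 18.5
```

View pics/w9c.png

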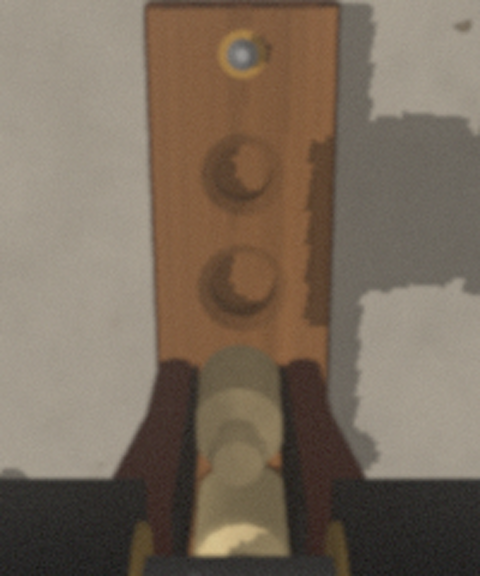

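Run:
```python
from h import *
o=np.load('pics/o.npy',allow_pickle=True).item()
k=lambda a,b:((a+.5)/2.4-.5+220,(b+.5)/2.4-.5+80)
b=ray('wrist',[k(240,174),k(240,286)],[28]*2,o)
u=np.array([np.cos(np.radians(9.7)),np.sin(np.radians(9.7))])
t=b[:,:2]+(-25-np.array([-65,-25]))[:,None]*u
print('pred bore100',t.round(1),tool(np.c_[t,[28]*2],o).round(1),'pin',ray('wrist',[k(243,53)],[41],o).round(1))
print('weight near edge tool',tool(ray('wrist',[k(239,346)],[111-2.9],o),o).round(1))
```

```text
pred bore100 [[497.3  39.3]
 [496.8  39.1]] [[-1.9  0.5 82.9]
 [-1.4  0.5 82.9]] pin [[419.   26.8  41. ]]
weight near edge tool [[8.7 0.  2.8]]
```

```bash
python3 -m jog '-0.003 0.0025 0.1 0 0 0 1;-0.003 0.0025 0.2 0 0 0 1;-0.003 0.0025 0.3 0 0 0 1;-0.003 0.0025 0.36 0 0 0 1;-0.003 0.0025 0.385 0 0 0 1;-0.003 0.0025 0.385 0 0 0 1;-0.003 0.0025 0.385 0 0 0 1'
python3 -m jog '0 0 0.015 0 0 0 1;0 0 0.03 0 0 0 1;0 0 0.045 0 0 0 1;0 0 0.055 0 0 0 1;0 0 0.062 0 0 0 1;0 0 0.062 0 0 0 1;0 0 0.062 0 0 0 1'
```

```text
t: 29.6
ee_pos: [496.6, 39.8, 34.4]
orientation: [-0.265, 3.13, -0.0]
ft_force: [0.8, 0.1, -1.1]
width: 18.3
grasp_force: 30.0
t: 30.3
ee_pos: [496.2, 39.9, 21.4]
orientation: [0.265, -3.13, 0.0]
ft_force: [-0.3, -0.6, -1.4]
width: 18.3
grasp_force: 30.0
```

```bash
python3 -m jog '0 0 0.005 0 0 0 1;0 0 0.01 0 0 0 1;0 0 0.01 0 0 0 1;0 0 0.01 0 0 0 1'
```

```text
t: 30.7
ee_pos: [496.1, 39.9, 19.5]
orientation: [0.265, -3.13, -0.0]
ft_force: [-0.0, 0.8, -0.7]
width: 18.6
grasp_force: 30.0
```

```bash
python3 -m jog '0 0 0 0 0 0 0.4;0 0 0 0 0 0 0.2;0 0 0 0 0 0 0;0 0 0 0 0 0 -0.3;0 0 0 0 0 0 -0.3;0 0 0 0 0 0 -0.3'
python3 -m jog '0 0 -0.1 0 0 0 -0.3;0 0 -0.25 0 0 0 -0.3;0 0 -0.45 0 0 0 -0.3;0 0 -0.65 0 0 0 -0.3;0 0 -0.65 0 0 0 -0.3;0 0 -0.65 0 0 0 -0.3'
python3 -m jog '0 -0.2 0 0 0 0 -0.3;0 -0.4 0 0 0 0 -0.3;0 -0.6 0 0 0 0 -0.3;-0.01 -0.815 0 0 0 0 -0.3;-0.01 -0.815 0 0 0 0 -0.3;-0.01 -0.815 0 0 0 0 -0.3;-0.01 -0.815 0 0 0 0 -0.3;-0.01 -0.815 0 0 0 0 -0.3'
python3 -m jog '0 0 0 0 0 0 -0.3;0 0 0 0 0 0 -0.3'
python3 - <<'E'
from h import *
o,im=blobs(20,0);h=cv2.cvtColor(im,cv2.COLOR_RGB2HSV)
for v in(205,215,220):
    m=((h[...,0]>17)&(h[...,0]<32)&(h[...,1]>70)&(h[...,2]>v)).astype('uint8');n,l,s,c=cv2.connectedComponentsWithStats(m)
    for i in range(1,n):
        if s[i,4]>15: w=ray('wrist',[c[i]],[33],o)[0]; print(v,s[i],c[i].round(1),w.round(1),tool(w,o).round(1))
E
```

```text
t: 31.3
ee_pos: [496.2, 39.9, 19.5]
orientation: [-0.265, 3.13, 0.0]
ft_force: [-0.7, -0.5, 0.1]
width: 56.6
grasp_force: 0.0
t: 31.9
ee_pos: [496.6, 39.9, 150.2]
orientation: [-0.265, 3.128, -0.0]
ft_force: [-0.2, -0.5, -0.0]
width: 57.3
grasp_force: 0.0
t: 32.7
ee_pos: [524.8, -119.2, 148.8]
orientation: [0.267, -3.129, -0.001]
ft_force: [0.0, 0.1, -0.3]
width: 57.1
grasp_force: 0.0
t: 32.9
ee_pos: [525.5, -119.7, 149.5]
orientation: [0.267, -3.13, -0.0]
ft_force: [0.3, 0.3, -0.0]
width: 57.2
grasp_force: 0.0
[ 525.46199233 -119.67453534  149.51536237] 0.006625257759856182
127 [499.9  98.4] [494  89  15  19] [419.1  29.1  20. ] [ 79.7 164.6 129.5]
212 [316.8 183.8] [310 174  16  19] [ 526.7 -121.8   20. ] [ -0.9  -2.3 129.5]
87 [496.  180.2] [488 177  17   8] [493.4  50.7  20. ] [  2.8 173.4 129.5]
85 [503.2 190.3] [498 185  11  11] [502.   61.2  20. ] [ -7.5 182.2 129.5]
778 [489.5 231.9] [468 219  41  28] [547.2  62.3  20. ] [-52.2 175.7 129.5]
724 [476.1 269.1] [456 253  51  27] [591.   62.1  20. ] [-95.3 168.  129.5]
205 [310 179  12  14 104] [315.4 186.1] [ 525.6 -123.2   33. 
[... 205 characters left out ...]
7] [488.7 274.6] [588.8  68.5  33. ] [-94.2 174.8 116.5]
215 [311 179  11  13  80] [315.3 186.2] [ 525.8 -123.2   33. ] [  0.3  -3.6 116.5]
215 [478 221  16  22 178] [485. 231.] [542.6  49.2  33. ] [-45.5 163.5 116.5]
215 [494 234  14  12 119] [500.6 239.7] [549.1  67.6  33. ] [-54.9 180.6 116.5]
215 [479 272  19   6  77] [488.3 274.6] [588.8  68.1  33. ] [-94.2 174.4 116.5]
220 [311 180  10  12  63] [315.5 186.9] [ 526.4 -123.    33. ] [ -0.4  -3.4 116.5]
220 [479 222  13  20 134] [484.3 230.9] [542.7  48.5  33. ] [-45.4 162.8 116.5]
220 [495 235  12  11 100] [500.6 239.7] [549.1  67.5  33. ] [-54.9 180.5 116.5]
220 [480 272  13   6  55] [486.9 275. ] [589.5  66.8  33. ] [-94.7 173.  116.5]
```

```bash
python3 -m jog '-0.005 -0.01 0.2 0 0 0 -0.3;-0.005 -0.01 0.4 0 0 0 -0.3;-0.005 -0.01 0.6 0 0 0 -0.3;-0.005 -0.01 0.7 0 0 0 -0.3;-0.005 -0.01 0.735 0 0 0 -0.3;-0.005 -0.01 0.745 0 0 0 -0.3;-0.005 -0.01 0.745 0 0 0 -0.3;-0.005 -0.01 0.745 0 0 0 -0.3'
python3 -m jog '0 0 0 0 0 0 0.3;0 0 0 0 0 0 0.4;0 0 0 0 0 0 0.6;0 0 0 0 0 0 1;0 0 0 0 0 0 1;0 0 0 0 0 0 1;0 0 0 0 0 0 1;0 0 0 0 0 0 1'
```

```text
t: 33.75
ee_pos: [527.9, -122.5, 1.8]
orientation: [-0.265, 3.128, -0.001]
ft_force: [-0.1, -0.6, -0.5]
width: 56.9
grasp_force: 0.0
t: 34.55
ee_pos: [526.8, -122.3, 0.5]
orientation: [0.265, -3.13, -0.0]
ft_force: [-0.4, -0.0, -0.1]
width: 14.4
grasp_force: 30.0
```

```bash
python3 -m jog '0 0 -0.1 0 0 0 1;0 0 -0.25 0 0 0 1;0 0 -0.4 0 0 0 1;0 0 -0.5 0 0 0 1;0 0 -0.54 0 0 0 1;0 0 -0.54 0 0 0 1'
python3 -m jog '0.05 0.2 0 0 0 0 1;0.1 0.4 0 0 0 0 1;0.15 0.6 0 0 0 0 1;0.215 0.825 0 0 0 0 1;0.215 0.825 0 0 0 0 1;0.215 0.825 0 0 0 0 1;0.215 0.825 0 0 0 0 1;0.215 0.825 0 0 0 0 1'
python3 -m jog '0 0 0 0 0 0 1;0 0 0 0 0 0 1'
python3 - <<'E'
from h import *
o=get_obs();im=get_image('wrist');save(im,'w10.png');np.save('pics/o.npy',o,allow_pickle=True)
go(456.6,32.9,110)
cv2.imwrite('pics/w10c.png',cv2.resize(im[120:300,240:400,::-1],None,fx=3,fy=3,interpolation=cv2.INTER_CUBIC))
E
```

```text
t: 35.15
ee_pos: [527.4, -122.4, 109.3]
orientation: [-0.265, 3.129, -0.001]
ft_force: [-0.2, -0.0, -0.4]
width: 14.5
grasp_force: 30.0
t: 35.95
ee_pos: [457.3, 32.2, 108.1]
orientation: [0.262, -3.131, 0.0]
ft_force: [0.7, -0.2, -1.3]
width: 14.6
grasp_force: 30.0
t: 36.15
ee_pos: [457.0, 32.4, 108.4]
orientation: [-0.263, 3.131, -0.0]
ft_force: [0.2, 0.2, -0.7]
width: 14.7
grasp_force: 30.0
frac [ 0.0013  0.002  -0.0079] mm [ 0.3  0.4 -1.6] ee [456.9  32.6 108.4] w 14.5
```

View pics/w10c.png

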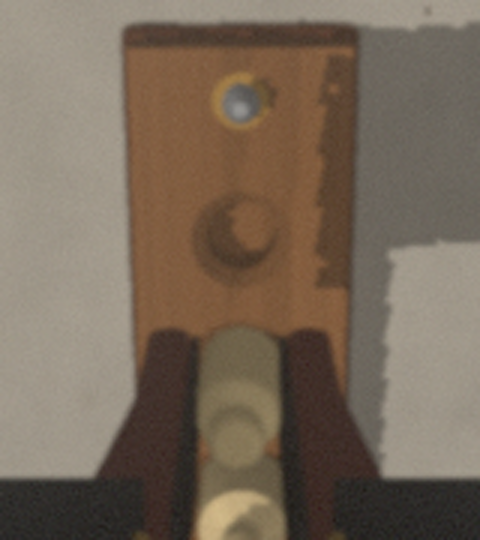

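Run:
```python
from h import *
o=np.load('pics/o.npy',allow_pickle=True).item()
k=lambda a,b:((a+.5)/3-.5+240,(b+.5)/3-.5+120)
print('bore50',tool(ray('wrist',[k(238,237)],[28],o),o).round(1),'near edge',tool(ray('wrist',[k(240,325)],[108.],o),o).round(1))
```

```text
bore50 [[-0.4 -0.1 80.4]] near edge [[7.1 0.3 0.4]]
```

```bash
python3 -m jog '0 0.001 0.1 0 0 0 1;0 0.001 0.2 0 0 0 1;0 0.001 0.3 0 0 0 1;0 0.001 0.36 0 0 0 1;0 0.001 0.385 0 0 0 1;0 0.001 0.385 0 0 0 1;0 0.001 0.385 0 0 0 1'
python3 -m jog '0 0 0.015 0 0 0 1;0 0 0.03 0 0 0 1;0 0 0.045 0 0 0 1;0 0 0.055 0 0 0 1;0 0 0.058 0 0 0 1;0 0 0.058 0 0 0 1;0 0 0.058 0 0 0 1'
python3 -m jog '0 0 0.005 0 0 0 1;0 0 0.01 0 0 0 1;0 0 0.01 0 0 0 1;0 0 0.01 0 0 0 1'
```

```text
t: 36.9
ee_pos: [457.1, 33.3, 31.9]
orientation: [-0.265, 3.13, -0.0]
ft_force: [0.8, 0.4, -0.0]
width: 14.6
grasp_force: 30.0
t: 37.6
ee_pos: [456.7, 33.3, 19.9]
orientation: [0.265, -3.13, 0.0]
ft_force: [0.0, -0.4, -0.0]
width: 14.6
grasp_force: 30.0
t: 38.0
ee_pos: [456.7, 33.3, 17.8]
orientation: [0.265, -3.13, -0.0]
ft_force: [-0.1, 0.0, 0.9]
width: 14.7
grasp_force: 30.0
```

```bash
python3 -m jog '0 0 0 0 0 0 0.4;0 0 0 0 0 0 0.2;0 0 0 0 0 0 0;0 0 0 0 0 0 -0.3;0 0 0 0 0 0 -0.3;0 0 0 0 0 0 -0.3'
python3 -m jog '0 0 -0.1 0 0 0 -0.3;-0.1 0 -0.25 0 0 0 -0.3;-0.2 0 -0.45 0 0 0 -0.3;-0.3 0 -0.65 0 0 0 -0.3;-0.3 0 -0.85 0 0 0 -0.3;-0.3 0 -1 0 0 0 -0.3;-0.3 0 -1 0 0 0 -0.3'
python3 -m jog '0 0 0 0 0 0 -0.3;0 0 0 0 0 0 -0.3;0 0 0 0 0 0 -0.3'
python3 - <<'E'
from h import *
o=get_obs();im=get_image('wrist');save(im,'w11.png');np.save('pics/o.npy',o,allow_pickle=True);print(o['ee_pos'])
u=np.array([np.cos(np.radians(9.7)),np.sin(np.radians(9.7))]);c=np.array([585.6,54.5])-65*u
P=[[*(c+x*u),12+h] for x,h in zip((-65,-25,17,65),(33,41,51,70))];print(proj('wrist',P,o).round(1).tolist())
h=cv2.cvtColor(im,cv2.COLOR_RGB2HSV)
for v in(205,):
    m=((h[...,0]>17)&(h[...,0]<32)&(h[...,1]>70)&(h[...,2]>v)).astype('uint8');n,l,s,cc=cv2.connectedComponentsWithStats(m)
    for i in range(1,n):
        if s[i,4]>15: print(v,s[i],cc[i].round(1))
for t in CN:
    for d in pinpoint(t,'wrist'):
        if d['confidence']>.5: w=tw('wrist',d['xyz'],o);dd=w[:2]-c;print(t,round(d['confidence'],2),w.round(1),'case',(dd@u).round(1),(dd@[-u[1],u[0]]).round(1))
E
```

```text
t: 38.6
ee_pos: [456.7, 33.3, 17.9]
orientation: [0.265, -3.13, -0.0]
ft_force: [0.3, 0.0, 0.4]
width: 56.3
grasp_force: 0.0
t: 39.3
ee_pos: [518.5, 43.6, 222.1]
orientation: [-0.264, 3.123, -0.0]
ft_force: [-0.3, 0.2, 0.5]
width: 57.3
grasp_force: 0.0
t: 39.6
ee_pos: [514.8, 43.3, 216.3]
orientation: [0.264, -3.127, -0.0]
ft_force: [0.4, 0.5, 0.2]
width: 57.4
grasp_force: 0.0
[514.77618262  43.34626056 216.33903171]
[[318.1, 119.6], [318.2, 158.6], [318.2, 199.0], [318.2, 247.6]]
205 [317 117   5   6  25] [318.9 119.6]
205 [316 155   5   5  16] [317.8 157.1]
205 [315 195   5   7  28] [316.9 197.9]
205 [306 230   8  13  42] [309.  234.5]
205 [312 242  13  11 116] [317.9 247. ]
case 0.68 [521.4  45.6   4. ] case 0.2 2.0
lid 0.92 [ 5.263e+02 -2.961e+02 -2.000e-01] case -52.5 -335.6
weight_100g 0.63 [493.   47.2  13.5] case -27.5 8.4
weight_200g 0.88 [621.  -56.3   2.5] case 81.2 -115.1
weight_200g 0.67 [ 6.40e+02 -2.12e+02  6.00e-01] case 73.7 -271.8
weight_200g 0.61 [540.9  49.   15.2] case 20.0 2.1
weight_500g 0.67 [584.2  55.2  12.8] case 63.7 1.0
```

All four knobs appear where seated, upright weights should (within about 1.5 px). Next is the lid.

```bash
python3 -m jog '0.05 -0.2 -0.1 0 0 0 -0.3;0.1 -0.4 -0.1 0 0 0 -0.3;0.118 -0.6 -0.1 0 0 0 -0.3;0.118 -0.85 -0.1 0 0 0 -0.3;0.118 -0.85 -0.1 0 0 0 -0.3;0.118 -0.85 -0.1 0 0 0 -0.3'
python3 -m jog '0.05 -0.2 0 0 0 0 -0.3;0.1 -0.4 0 0 0 0 -0.3;0.118 -0.6 0 0 0 0 -0.3;0.118 -0.85 0 0 0 0 -0.3;0.118 -0.85 0 0 0.0 0 -0.3;0.118 -0.85 0 0 0 0.197 -0.3;0.118 -0.85 0 0 0 0.197 -0.3;0.118 -0.85 0 0 0 0.197 -0.3'
python3 -m jog '0 0 0 0 0 0 -0.3;0 0 0 0 0 0 -0.3;0 0 0 0 0 0 -0.3'
python3 - <<'E'
from h import *
o,im=snap('w12.png',['lid']);print(o['orientation'],np.abs(o['qvel']).max())
d=outline_of('lid','wrist')
if d: m=d[0]['mask'];ys,xs=np.where(m);print(d[0]['confidence'],xs.min(),xs.max(),ys.min(),ys.max())
g=cv2.cvtColor(im,cv2.COLOR_RGB2HSV)
x,y=proj('wrist',[[523,-300,89],[523,-300,64]],o).round(1).tolist();print(x,y)
# dark batten: brown with low value inside the lid region
b=((g[...,2]<95)&(g[...,1]>60)&(g[...,0]<20)).astype('uint8');b[:, :200]=0;b[:,440:]=0
n,l,s,c=cv2.connectedComponentsWithStats(b)
for i in range(1,n):
    if s[i,4]>150: print(s[i],c[i].round(1),cv2.minAreaRect(np.argwhere(l==i)[:,::-1].astype(np.float32)))
E
```

```text
t: 40.55
ee_pos: [521.0, -129.0, 237.7]
orientation: [0.261, -3.13, -0.001]
ft_force: [-0.1, 0.7, -0.4]
width: 57.2
grasp_force: 0.0
t: 41.35
ee_pos: [526.5, -298.0, 237.8]
orientation: [0.109, -3.139, -0.001]
ft_force: [-0.6, 0.7, 0.9]
width: 57.6
grasp_force: 0.0
t: 41.65
ee_pos: [526.5, -299.3, 238.0]
orientation: [-0.105, 3.14, -0.0]
ft_force: [-0.6, -0.4, 1.0]
width: 57.1
grasp_force: 0.0
ee [ 526.5 -299.3  238. ]
lid 0.87 [ 523.6 -296.1    1.4] [321.7 159.6]
lid 0.32 [540.2  49.5  11.1] [583.9 191. ]
[-1.04813899e-01  3.13972679e+00 -8.58713603e-05] 0.0051232296397772945
0.63 289 353 55 267
[318.7, 174.8] [318.7, 169.5]
[315 132  14  76 212] [325.3 161.4] ((326.31072998046875, 168.92578125), (75.50379180908203, 11.960862159729004), 81.43086242675781)
[ 209  230   55   82 1817] [235.6 276.8] ((234.9567108154297, 270.93902587890625), (34.114593505859375, 91.69363403320312), 16.771224975585938)
[ 375  231   65   90 1890] [405.5 279.3] ((400.8671569824219, 281.1198425292969), (108.27883911132812, 39.012752532958984), 51.76617431640625)
[218 345  23  55 659] [227.9 364. ] ((229.0, 372.0), (54.0, 22.0), 90.0)
[398 345  39  45 634] [411.6 364.4] ((416.93243408203125, 366.5945739746094), (46.85371780395508, 31.564607620239258), 80.53767395019531)
```

Run:
```python
import cv2
t=cv2.imread('pics/w12.png')[45:285,240:400]
cv2.imwrite('pics/w12c.png',cv2.resize(t,None,fx=2.5,fy=2.5,interpolation=cv2.INTER_CUBIC))
```

```text
(no output)
```

View pics/w12c.png

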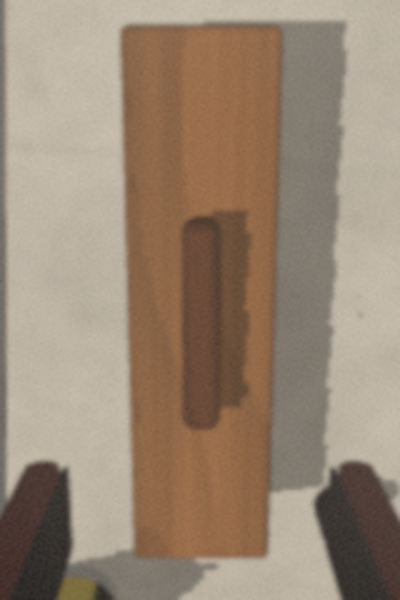

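Run:
```python
from h import *
o=np.load('pics/o.npy',allow_pickle=True).item()
k=lambda a,b:((a+.5)/2.5-.5+240,(b+.5)/2.5-.5+45)
p=ray('wrist',[k(122,28),k(282,26),k(269,556),k(135,557)],[64]*4,o)
a=lambda v:np.degrees(np.arctan2(v[1],v[0]))
print(p.round(1),'c',p.mean(0).round(1),'yaw',a(p[3]-p[0]),a(p[2]-p[1]),np.linalg.norm(p[3]-p[0]),np.linalg.norm(p[1]-p[0]),tool(p.mean(0),o).round(1))
q=ray('wrist',[k(201.5,228),k(199.5,428)],[89]*2,o);print('batten',q.round(1),a(q[1]-q[0]),q.mean(0).round(1),tool(q.mean(0),o).round(1))
R0=R.from_rotvec(get_obs()['orientation']).as_matrix();print('tool yaw',a(-R0[:,0]))
```

```text
[[ 408.7 -338.    64. ]
 [ 403.7 -274.    64. ]
 [ 642.2 -257.1   64. ]
 [ 647.1 -322.4   64. ]] c [ 525.4 -297.9   64. ] yaw 3.755386588070872 4.049558652829594 238.91778805627328 64.2705186733234 [  1.    1.5 174. ]
batten [[ 483.1 -301.1   89. ]
 [ 568.3 -296.1   89. ]] 3.312829812983784 [ 525.7 -298.6   89. ] [  0.8   0.8 149. ]
tool yaw 3.7790838388120176
```

```bash
python3 -m jog '0.002 0.005 0.2 0 0 0 -0.3;0.002 0.005 0.4 0 0 0 -0.3;0.002 0.005 0.6 0 0 0 -0.3;0.002 0.005 0.75 0 0 0 -0.3;0.002 0.005 0.85 0 0 0 -0.3;0.002 0.005 0.88 0 0 0 -0.3;0.002 0.005 0.88 0 0 0 -0.3;0.002 0.005 0.88 0 0 0 -0.3'
python3 -m jog '0 0 0.01 0 0 0 -0.3;0 0 0.015 0 0 0 -0.3;0 0 0.015 0 0 0 -0.3'
python3 -m jog '0 0 0 0 0 0 0.3;0 0 0 0 0 0 0.4;0 0 0 0 0 0 0.6;0 0 0 0 0 0 1;0 0 0 0 0 0 1;0 0 0 0 0 0 1;0 0 0 0 0 0 1;0 0 0 0 0 0 1'
```

```text
t: 42.6
ee_pos: [526.7, -299.2, 62.9]
orientation: [-0.103, 3.139, -0.001]
ft_force: [-0.9, 0.1, 0.1]
width: 57.2
grasp_force: 0.0
t: 42.9
ee_pos: [526.2, -298.9, 59.5]
orientation: [-0.103, 3.139, -0.001]
ft_force: [-0.2, 0.2, 0.4]
width: 56.7
grasp_force: 0.0
t: 43.7
ee_pos: [525.9, -298.6, 58.8]
orientation: [0.103, -3.14, -0.0]
ft_force: [0.2, 1.2, -1.2]
width: 15.9
grasp_force: 30.0
```

```bash
python3 -m jog '0 0 -0.03 0 0 0 1;0 0 -0.08 0 0 0 1;0 0 -0.16 0 0 0 1;0 0 -0.26 0 0 0 1;0 0 -0.38 0 0 0 1;0 0 -0.5 0 0 0 1;0 0 -0.56 0 0 0 1;0 0 -0.56 0 0 0 1'
python3 -m jog '-0.01 0.08 0 0 0 0 1;-0.02 0.2 0 0 0 0 1;-0.03 0.35 0 0 0 0 1;-0.046 0.5 0 0 0 0 1;-0.046 0.65 0 0 0 0 1;-0.046 0.78 0 0 0 0 1;-0.046 0.855 0 0 0 0 1;-0.046 0.855 0 0 0 0 1'
python3 -m jog '-0.01 0.08 0 0 0 -0.03 1;-0.02 0.2 0 0 0 -0.06 1;-0.03 0.35 0 0 0 -0.1 1;-0.046 0.5 0 0 0 -0.14 1;-0.046 0.65 0 0 0 -0.17 1;-0.046 0.78 0 0 0 -0.197 1;-0.046 0.855 0 0 0 -0.197 1;-0.046 0.855 0 0 0 -0.197 1'
python3 -m jog '0 0 0 0 0 0 1;0 0 0 0 0 0 1;0 0 0 0 0 0 1'
python3 - <<'E'
from h import *
o=get_obs();a=lambda v:np.degrees(np.arctan2(v[1],v[0]));print('yaw',a(-R.from_rotvec(o['orientation']).as_matrix()[:,0]),o['moment'])
go(521.7,43.7,169)
im=get_image('wrist');save(im,'w13.png');np.save('pics/o.npy',o,allow_pickle=True)
# expected pixel of case pin near (x=-104) and lid near edge
u=np.array([np.cos(np.radians(9.7)),np.sin(np.radians(9.7))]);c=np.array([521.5,43.5]);w=np.array([-u[1],u[0]])
print('pin',proj('wrist',[[*(c-104*u),42]],o),'lid top near corners',proj('wrist',[[*(np.array(o['ee_pos'])[:2]-121*u+s*33*w),o['ee_pos'][2]+5.2] for s in(-1,1)],o))
for d in pinpoint('case','wrist')[:2]+pinpoint('lid','wrist')[:2]: print(d['confidence'],tw('wrist',d['xyz'],o).round(1))
d=outline_of('lid','wrist'); 
if d: ys,xs=np.where(d[0]['mask']);print(xs.min(),xs.max(),ys.min(),ys.max())
for n in('top','scene'):
    get_image(n)
    for t in('lid','case'):
        for d in pinpoint(t,n)[:2]: print(n,t,d['confidence'],tw(n,d['xyz']).round(1))
E
```

```text
t: 44.5
ee_pos: [527.2, -299.4, 173.6]
orientation: [-0.103, 3.136, -0.004]
ft_force: [0.2, -0.1, -3.8]
width: 15.7
grasp_force: 30.0
t: 45.3
ee_pos: [522.9, -125.3, 170.0]
orientation: [0.107, -3.138, -0.001]
ft_force: [0.1, -0.5, -3.1]
width: 15.8
grasp_force: 30.0
t: 46.1
ee_pos: [521.9, 45.0, 170.7]
orientation: [0.267, -3.13, -0.0]
ft_force: [-0.2, -0.5, -3.7]
width: 15.7
grasp_force: 30.0
t: 46.4
ee_pos: [522.0, 42.8, 170.8]
orientation: [0.263, -3.13, 0.0]
ft_force: [0.8, 0.4, -4.7]
width: 15.6
grasp_force: 30.0
yaw 9.592616497124325 [ 0.0559826   0.05718117 -0.02856695]
frac [0.0005 0.0045 0.0092] mm [0.1 0.9 1.8] ee [522.   42.8 170.8] w 15.6
pin [[319.74898257  69.10217255]] lid top near corners [[248.54856532   8.29411375]
 [389.03794885   8.03399919]]
0.37 [523.8  43.9 113.1]
250 387 9 386
top lid 0.77 [522.2  38.6 107.9]
top case 0.68 [518.9  44.   -2.6]
scene lid 0.71 [522.7  41.8 115.3]
scene case 0.95 [5.215e+02 4.640e+01 5.000e-01]
```

```bash
python3 -m jog '0 0.0045 0.05 0 0 0 1;0 0.0045 0.1 0 0 0 1;0 0.0045 0.16 0 0 0 1;0 0.0045 0.22 0 0 0 1;0 0.0045 0.28 0 0 0 1;0 0.0045 0.32 0 0 0 1;0 0.0045 0.335 0 0 0 1;0 0.0045 0.335 0 0 0 1'
python3 -m jog '0 0 0.005 0 0 0 1;0 0 0.01 0 0 0 1;0 0 0.015 0 0 0 1;0 0 0.02 0 0 0 1;0 0 0.025 0 0 0 1;0 0 0.025 0 0 0 1;0 0 0.025 0 0 0 1'
```

```text
t: 47.7
ee_pos: [521.5, 44.6, 103.3]
orientation: [0.265, -3.129, -0.0]
ft_force: [0.0, 0.4, -3.7]
width: 15.7
grasp_force: 30.0
t: 48.4
ee_pos: [521.7, 44.7, 98.9]
orientation: [0.265, -3.13, -0.0]
ft_force: [-0.3, 0.8, -4.4]
width: 15.5
grasp_force: 30.0
```

```bash
python3 -m jog '0 -0.001 0.005 0 0 0 1;0 -0.001 0.01 0 0 0 1;0 -0.001 0.015 0 0 0 1;0 -0.001 0.02 0 0 0 1;0 -0.001 0.02 0 0 0 1;0 -0.001 0.02 0 0 0 1'
python3 -m jog '0 0 0.005 0 0 0 1;0 0 0.01 0 0 0 1;0 0 0.015 0 0 0 1;0 0 0.015 0 0 0 1;0 0 0.015 0 0 0 1'
```

```text
t: 49.0
ee_pos: [521.7, 44.5, 94.8]
orientation: [0.265, -3.13, 0.0]
ft_force: [0.5, -0.1, -3.6]
width: 15.7
grasp_force: 30.0
t: 49.5
ee_pos: [521.7, 44.5, 91.8]
orientation: [0.265, -3.13, 0.0]
ft_force: [0.2, 0.4, -3.2]
width: 15.9
grasp_force: 30.0
```

```bash
python3 -m jog '0 0 0.005 0 0 0 1;0 0 0.01 0 0 0 1;0 0 0.015 0 0 0 1;0 0 0.02 0 0 0 1;0 0 0.02 0 0 0 1;0 0 0.02 0 0 0 1'
python3 -m jog '0 0 0.004 0 0 0 1;0 0 0.007 0 0 0 1;0 0 0.007 0 0 0 1;0 0 0.007 0 0 0 1'
```

```text
t: 50.1
ee_pos: [521.7, 44.4, 87.8]
orientation: [0.265, -3.13, 0.0]
ft_force: [-0.0, 0.5, -2.7]
width: 15.6
grasp_force: 30.0
t: 50.5
ee_pos: [521.8, 44.5, 86.7]
orientation: [-0.265, 3.13, 0.0]
ft_force: [-2.5, 0.2, 2.2]
width: 16.1
grasp_force: 30.0
```

```bash
python3 -m jog '0 0 0 0 0 0 0.5;0 0 0 0 0 0 0.4;0 0 0 0 0 0 0.2;0 0 0 0 0 0 0;0 0 0 0 0 0 -0.2;0 0 0 0 0 0 -0.2'
python3 -m jog '0 0 -0.05 0 0 0 -0.2;0 0 -0.15 0 0 0 -0.2;0 0 -0.3 0 0 0 -0.2;0 0 -0.5 0 0 0 -0.2;0 0 -0.7 0 0 0 -0.2;0 0 -0.75 0 0 0 -0.2;0 0 -0.75 0 0 0 -0.2'
python3 -m jog '0 0 0 0 0 0 -0.2;0 0 0 0 0 0 -0.2;0 0 0 0 0 0 -0.2'
python3 - <<'E'
from h import *
o,im=snap('w14.png',['lid','case'])
u=np.array([np.cos(np.radians(9.7)),np.sin(np.radians(9.7))]);w=np.array([-u[1],u[0]]);c=np.array([521.5,43.5])
print('expect corners',proj('wrist',[[*(c+a*121*u+s*33*w),92] for a,s in((-1,-1),(-1,1),(1,1),(1,-1))],o).round(1).tolist())
h=cv2.cvtColor(im,cv2.COLOR_RGB2HSV);m=((h[...,0]<20)&(h[...,1]>100)&(h[...,2]>90)).astype('uint8');m=cv2.morphologyEx(m,cv2.MORPH_OPEN,np.ones((5,5)))
n,l,s,cc=cv2.connectedComponentsWithStats(m)
for i in range(1,n):
    if s[i,4]>3000:
        print(s[i],cc[i].round(1),cv2.approxPolyDP(cv2.convexHull(np.argwhere(l==i)[:,::-1].astype(np.int32)),5,True).reshape(-1,2).tolist())
for n in('scene',):
    get_image(n)
    for t in('lid','case'):
        for d in pinpoint(t,n)[:2]: print(n,t,d['confidence'],tw(n,d['xyz']).round(1))
E
```

```text
t: 51.1
ee_pos: [521.8, 44.4, 86.5]
orientation: [-0.265, 3.13, 0.0]
ft_force: [-0.5, 0.6, 0.4]
width: 51.8
grasp_force: 0.0
t: 51.8
ee_pos: [522.9, 44.5, 238.7]
orientation: [-0.264, 3.126, -0.0]
ft_force: [-0.8, -0.2, -0.3]
width: 52.6
grasp_force: 0.0
t: 52.1
ee_pos: [520.9, 44.4, 234.9]
orientation: [0.265, -3.127, -0.0]
ft_force: [-0.1, 0.2, -0.5]
width: 52.8
grasp_force: 0.0
ee [520.9  44.4 234.9]
lid 0.57 [522.4  46.8  25.7] [320.7 168.1]
expect corners [[281.7, 51.9], [354.0, 51.9], [347.4, 284.1], [289.1, 284.2]]
[  285    54    69   230 13562] [319.  163.1] [[352, 55], [346, 282], [292, 282], [285, 56]]
scene lid 0.57 [522.9  45.5  30.1]
scene case 0.71 [5.21e+02 4.53e+01 1.00e-01]
```

```bash
python3 -c "
from workcell import *
print(close_job())"
```

```text
the job is handed in; nothing more can be done
None
```

The four brass weights stand in their bores in order of size, the lid is seated level on both dowel pins, and the job is handed in at about 52 s; the hand-in call returned no verdict, so the result rests on my own force and camera checks.

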